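Pin the pony-cart tongue into its hitch

ROBOT

A 6-joint arm with a two-finger parallel gripper is mounted at the origin on the work surface. World frame = base frame: x ahead of the robot, y to its left, z up, the work surface at z = 0. Lengths are in m, angles in rad, forces in N, time in s.
With the tool pointing down it reaches from about 0.35 to 0.775 m from the base axis. Payload 5.5 kg.
Tool frame: the origin (TCP) lies midway between the tips of the shut fingers; the grasp point (between the pads) lies 19 mm behind it (bot.pinch_z is the distance from the TCP to the grasp point, in m); z points along the fingers, y is the direction in which the jaws open and shut (so a half turn about z gives the same grasp; the last joint's range is limited). The gripper opens to 85 mm and grips with 20 to 120 N. Pads are 22 mm wide; open, the fingers measure 114 mm over their backs; the gripper's body (76 mm by 85 mm) begins 54 mm behind the grasp point. The pads swing forward as they close: fully open they stand 13 mm farther back than shut.
Start: joints at [-0.14, 0.313, 0.046, 1.304, 0, 1.431], TCP at [0.575, -0, 0.194] pointing down, gripper open.
Joint ranges: [-2.76, 2.76], [-0.86, 1.69], [-1.03, 1.26], [-2.2, 2.34], [-1.47, 1.5], [-3.14, 3.14]. Speed limits (rad/s): [2.57, 2.57, 3.14, 3.14, 3.14, 3.14].

INTERFACE

Orientations are given as a unit quaternion [x, y, z, w].
In Python, from station import bot gives the robot as it stands. The module is installed in compiled form; this text tells all that it offers.
- The arm moves only by the shell command python3 -m inch 'ROWS' [OPENING] [FORCE]. ROWS is JSON, a list of rows, each an object of numbers: "x", "y", "z": the shift along the tool's x, y, z in mm; "wx", "wy", "wz": the turn, a rotation vector about the tool's x, y, z in degrees. A call has 1 to 8 rows; each row shifts and turns the pose as measured when the row begins, along the tool's axes as they then stand; what a row does not reach is not made up. A row lasts 1/8 s, in which the tool goes at most 62.5 mm and 10.7 degrees, less where a joint would pass 70% of its speed; a pose out of reach is approached as far as the arm can. A call is refused whole if a number of a shift passes 62.5 or a number of a turn 10.7, either way. A call with a gripper value outside its range is refused whole. OPENING is the opening, from 0 (shut) to 1 (fully open), set as the call begins (- or left out, the last holds). The fingers move at their own pace and stop on an object; FORCE is the grip in N (left out, the last holds). Time passes only in rows, so rows that do not move let the fingers close. It gives the time, the measured TCP pose, the force and the opening at its end, in the units of the state.
- bot.get_state(): the state, without advancing time (a new reading comes with each control period).
- bot.snapshot(name): name is "scene" or "side" or "wrist"; returns the picture (480x640x3 uint8, blue, green, red); there is no depth.
- bot.camera_model(name): a dict with "camera_matrix" (3x3 intrinsics, pixels), "k1" (the pictures are not rectified: a ray, as slopes to the right and down, at radius r is drawn at 1 + k1 r^2 times it, then the intrinsics apply), "R" (3x3) and "t" (3): a world point X has camera coordinates R X + t; the wrist camera has in their place "mount" (4x4, takes a point from camera to tool coordinates, whose origin is the TCP and whose axes are the flange's). Camera axes: x right, y down, z forward; pixel columns grow to the right and rows downward; lengths in m; the calibration is good to about 2 mm. A picture is of the moment at which its call begins: read the wrist's pose just before it. camera_model takes no time and is no camera call.
- bot.job_done(): hands the job in, once; it reports no verdict.
Trained networks look in the newest picture that a camera, given by its name, has taken for a name from the list of things; names that differ only in an ending like _2 or _b are one class to them, and where a whole thing is asked for, a point or a joint stands for the part that bears it (a point fixed in the world has none). Each returns a list of dicts, best first, with "p" (0 to 1); they miss things now and then, are a little off and sometimes report something else, mostly with a low value. They report only what shows in the picture. A call takes as long as a camera call. They do not tell look-alikes from the thing itself.
- bot.silhouettes(camera, thing): "pixels" (480x640 bool, what is visible of it) and "uv" ([column, row] in pixels, amid what is visible of it).
The state is a dict: "time_s": time; "qpos": joint angles; "dq": joint speeds; "joint_torque": joint torques, N m; "tool_pos": TCP position; "orientation": TCP orientation; "contact_force": force on the tool from outside, world axes, zero at the start; "moment": the same for the moment, N m; "grip_width": finger opening in m.
Only numpy, scipy, OpenCV 4.12 (cv2) and the standard library are available. Lean on these libraries where they do the work, as an engineer would, in place of code of your own. Each camera call takes 0.05 s, during which the arm holds its last target. There are 200 camera calls.

TASK

Lay the green tongue flat in the channel of the hitch with its hole over the hitch's hole, then take the red-handled pin from the wooden rack and push it down through both until its collar is fully home on the tongue. Feel your way in and never press hard (stay well below about 4 kg of force); let go of everything at the end, and leave the other pins and things on the bench where they are.

Things in the scene. Friction and masses are not known exactly. Their poses are not given: they have to be found in the camera images.
- hitch: Dark steel block fixed to the bench, 150 (x) x 70 (y) x 50 mm high; origin at the centre of its underside, z up, x along the channel. Its flat top is the channel's floor, with green walls 9 mm high: side walls from x = 0 to 71 mm, inner faces at y = +-21.5 mm; an end wall, inner face at x = +64 mm. Open towards -x. Four bolted feet, 11 mm high, reach to y = +-55 mm.
- channel (a point): Point on the channel floor at the centre of a round brass bush, 43 mm across and level with the floor (hitch x = 40, y = 0, z = 50 mm). The bush is eccentric: its bore, straight, sharp-edged, 13.4 mm in diameter, has its centre 5.5 mm from this point, in a direction that differs each time and is hidden once the tongue lies over it. The bush is jammed and does not turn under load.
- plug (a joint): Travel (m) of the rubber-ringed retaining plug inside the bore. At 0 its top is 24 mm below the channel floor; the pin's nose pushes it down (at most 0.0155). It takes about 7 N to move and stays where it is left. It starts at 0 to 0.004; with the pin fully home it reads about 0.014.
- tongue: Loose green steel bar, 130 (x) x 36 (y) x 10 mm thick, 0.2 to 0.4 kg, lying flat on the bench; origin at the centre of its underside. In the hitch it points the same way as the hitch (x along x), its origin at about hitch x = -5 mm; there it has 3.5 mm of play to each side and 4 mm to the end wall, and the pin drags it along easily.
- tongue_hole (a point): Centre of the tongue's through hole, 18 mm in diameter, at its underside (tongue x = 45, y = 0, z = 0 mm).
- tongue_lug (a point): Centre of the top of the bare steel lug on the tongue (tongue x = -10, y = 0, z = 44 mm), by which it is lifted: 30 (x) x 14 (y) mm, standing 34 mm tall on the bar. With the tongue in the hitch, fingers on the pin that close across the channel (hitch y) clear the lug; along the channel they would strike it.
- rack: Wooden block, 50 (x) x 150 (y) x 56 mm high, fixed; origin at the centre of its underside. Three holes of 14.5 mm diameter, through it, at y = -45, 0 and +45 mm hold three pins upright, their collars resting on its top; which pin is in which hole varies.
- pin: The red-handled steel pin, upright in the rack, about 0.09 kg, 88 mm long: origin at the centre of its nose end, z towards the handle. The nose is flat, its edge just broken (11 mm diameter at the end, 12 mm at z = 1 mm); shank 12 mm diameter up to z = 48; collar 28 mm in diameter from z = 48 to 52; red round handle 18 mm in diameter from z = 52 to 88 mm.
- pin_collar (a point): Centre of the underside of the red pin's collar (pin z = 48 mm). When fully home it lies on the tongue, 60 mm above the bench, and the nose is 38 mm below the channel floor.
- pin_black: Bystander: black-handled pin in the rack, handle 18 mm, collar and handle together 40 mm tall.
- pin_yellow: Bystander: yellow-handled pin in the rack, handle 18 mm, collar and handle together 40 mm tall.
- hammer: Bystander: hammer lying at the far side of the bench.
- anvil: Bystander: round steel riveting anvil, base 90 mm across, 45 mm high.
- rivet_tub: Bystander: white tub, 80 mm across, 40 mm high.
- oil_can: Bystander: red can, 54 mm across, 110 mm high.
- grease_jar: Bystander: amber jar, 56 mm across, 60 mm high.
- washer: Bystander: flat steel ring, 52 mm across, 6 mm high.
Things that resemble listed ones, but are neither listed nor needed, are in the scene too. Several things look just like the tongue: the one meant starts farthest to the robot's right.

How it is judged:
By the outcome, as a careful person would: the job done as asked, in the order asked, and still so for the second after the job is handed in, with the robot touching nothing.
It also fails if it takes over 67 s, if anything falls off the work surface, if the arm or the gripper's body presses on something with over 40 N, if the wrist force passes 120 N, or if a joint passes its speed limit or range.

## Working session

There is one attempt and no reset: what is moved stays moved. The work goes in short steps, Python scripts to look and compute and a shell command to move; the robot and the scene stay as the last step left them, time stands still between calls to the robot, and variables do not carry over. Pictures are saved under pics/ and viewed, about 8 in all and at most 12, crops included, and the job is handed in when it is done.

```bash
mkdir -p pics; cat > h.py <<'E'
import numpy as np, cv2
from scipy.spatial.transform import Rotation as Ro
from station import bot
def cam(name, st=None):
    m=bot.camera_model(name); K=np.array(m["camera_matrix"]); k1=m["k1"]
    if "mount" in m:
        st=st or bot.get_state(); T=np.eye(4); T[:3,:3]=Ro.from_quat(st["orientation"]).as_matrix(); T[:3,3]=st["tool_pos"]
        C=T@np.array(m["mount"]); R=C[:3,:3].T; t=-R@C[:3,3]
    else: R=np.array(m["R"]); t=np.array(m["t"])
    return K,k1,R,t
def ray(c,uv):
    K,k1,R,t=c; d=cv2.undistortPoints(np.array([[uv]],float),K,np.array([k1,0,0,0.]))[0,0]
    return -R.T@t, R.T@np.array([d[0],d[1],1])
def onz(c,uv,z):
    o,d=ray(c,uv); return o+d*(z-o[2])/d[2]
def proj(c,X):
    K,k1,R,t=c; return cv2.projectPoints(np.array(X,float).reshape(-1,3),cv2.Rodrigues(R)[0],t,K,np.array([k1,0,0,0.]))[0][:,0]
def rows(goal,yaw=None):
    st=bot.get_state(); R=Ro.from_quat(st["orientation"]); d=R.inv().apply(np.array(goal)-st["tool_pos"])*1000
    return d.round(1)
E
python3 - <<'E'
from h import *
st=bot.get_state(); print(st["tool_pos"],Ro.from_quat(st["orientation"]).as_matrix().round(3),st["contact_force"],bot.pinch_z)
for n in ["scene","side","wrist"]:
    im=bot.snapshot(n); cv2.imwrite(f"pics/{n}0.png",im); c=cam(n)
    print(n,"campos",(-c[2].T@c[3]).round(3))
    for th,z in [("hitch",.05),("tongue",.01),("tongue_lug",.044),("pin",.08),("rack",.056),("channel",.05)]:
        for s in bot.silhouettes(n,th)[:5]:
            print(th,round(s["p"],2),np.round(s["uv"]),int(s["pixels"].sum()),onz(c,s["uv"],z).round(3))
E
python3 -c "
import cv2,numpy as np
a=[cv2.imread(f'pics/{n}0.png') for n in ('scene','side')]
cv2.imwrite('pics/w.png',a[1])"
```

```text
[5.74426935e-01 5.69941406e-05 1.93532116e-01] [[ 0.     1.    -0.002]
 [ 1.    -0.     0.   ]
 [ 0.    -0.002 -1.   ]] [-0.66915292  0.16493603  0.27401912] 0.0187
scene campos [1.214 0.144 0.955]
hitch 0.89 [320. 233.] 2357 [ 0.554 -0.048  0.05 ]
tongue 0.95 [458. 262.] 760 [0.525 0.278 0.01 ]
tongue 0.65 [516. 269.] 776 [0.512 0.414 0.01 ]
tongue 0.23 [167. 242.] 673 [ 0.648 -0.411  0.01 ]
tongue_lug 0.95 [514. 268.] 821 [0.535 0.4   0.044]
tongue_lug 0.55 [458. 264.] 791 [0.555 0.273 0.044]
pin 0.59 [256. 197.] 109 [ 0.512 -0.22   0.08 ]
rack 0.8 [254. 205.] 1435 [ 0.519 -0.226  0.056]
rack 0.56 [322. 230.] 2290 [ 0.552 -0.046  0.056]
channel 0.97 [320. 229.] 2138 [ 0.544 -0.051  0.05 ]
side campos [ 0.304 -1.153  0.738]
hitch 0.83 [302. 265.] 2368 [ 0.52  -0.085  0.05 ]
hitch 0.35 [271. 209.] 541 [0.5  0.2  0.05]
tongue 0.88 [264. 190.] 426 [0.511 0.41  0.01 ]
tongue 0.58 [274. 207.] 586 [0.52  0.288 0.01 ]
tongue_lug 0.83 [263. 187.] 460 [0.502 0.353 0.044]
tongue_lug 0.75 [269. 210.] 507 [0.495 0.206 0.044]
pin 0.66 [305. 294.] 163 [ 0.493 -0.233  0.08 ]
rack 0.76 [307. 324.] 1570 [ 0.483 -0.298  0.056]
channel 0.92 [304. 265.] 2607 [ 0.524 -0.086  0.05 ]
wrist campos [0.574 0.083 0.374]
hitch 0.77 [271. 246.] 13731 [ 0.524 -0.043  0.05 ]
pin 0.8 [247. 417.] 647 [ 0.493 -0.224  0.08 ]
pin 0.58 [240. 385.] 837 [ 0.49  -0.182  0.08 ]
rack 0.74 [254. 365.] 4168 [ 0.5   -0.177  0.056]
channel 0.83 [272. 242.] 13459 [ 0.525 -0.038  0.05 ]
```

View pics/scene0.png

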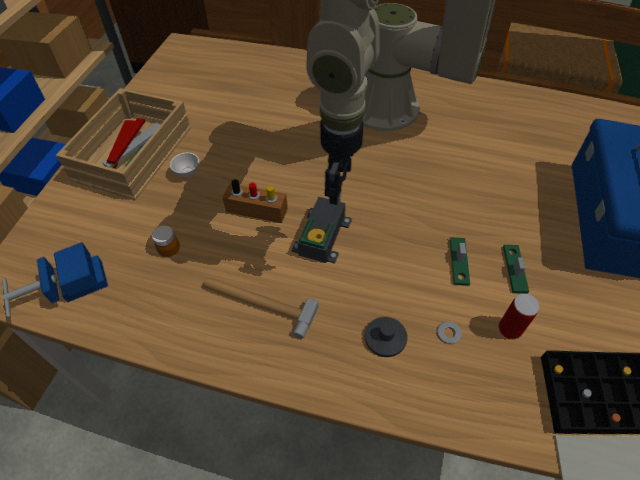

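View pics/side0.png

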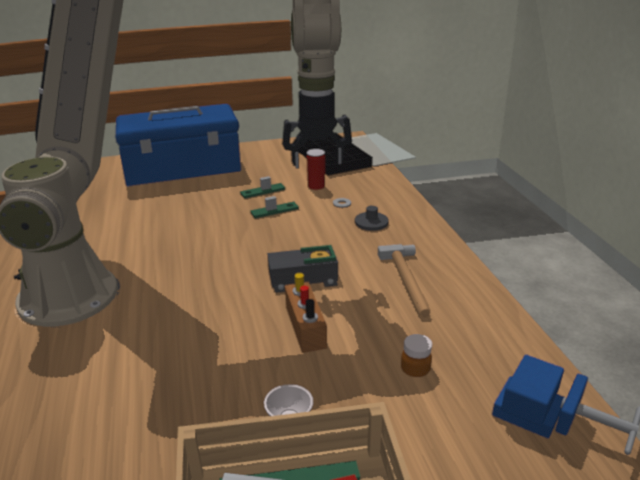

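```bash
python3 - <<'E'
import cv2,numpy as np
s=cv2.imread('pics/scene0.png');d=cv2.imread('pics/side0.png');w=cv2.imread('pics/wrist0.png')
a=cv2.resize(s[225:305,430:550],(360,240),interpolation=2);b=cv2.resize(s[90:190,50:200],(360,240),interpolation=2)
cv2.imwrite('pics/m1.png',np.hstack([np.vstack([a,b]),w[:,200:640] if 0 else cv2.resize(w,(440,330)).copy() if 0 else w[:480,110:550]]))
E
```

```text
(no output)
```

View pics/m1.png

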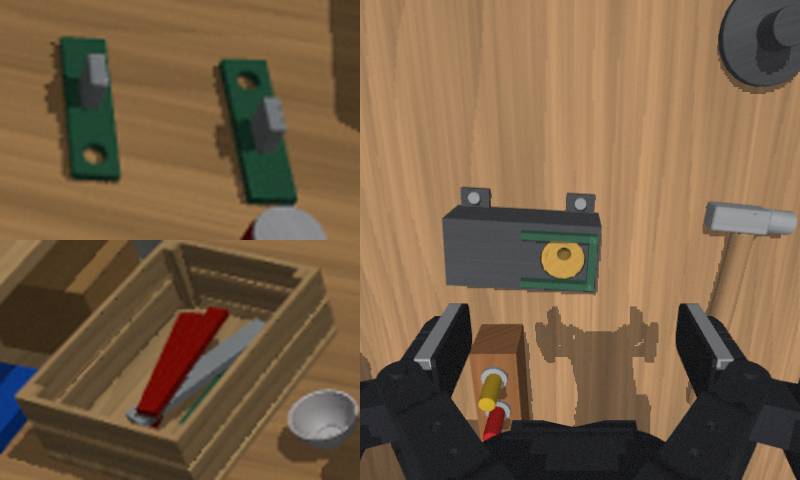

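```bash
python3 -m inch '[{"x":50,"wz":-0},{"x":50},{"x":50},{"x":50},{"wz":-10.5},{"wz":-10.5},{"wz":-10.5},{"wz":-10.5}]' 1
python3 -m inch '[{"wz":-10.5},{"wz":-10.5},{"wz":-10.5},{"wz":-10.5},{"wz":-6}]'
python3 - <<'E'
from h import *
st=bot.get_state(); print(st["qpos"],st["tool_pos"],Ro.from_quat(st["orientation"]).as_matrix().round(3),st["contact_force"])
im=bot.snapshot("wrist"); cv2.imwrite("pics/wrist1.png",im); c=cam("wrist",st); np.savez("c1.npz",*c)
print("campos",(-c[2].T@c[3]).round(3), "axis",c[2][2].round(3))
for th,z in [("tongue",.01),("tongue_lug",.044)]:
    for s in bot.silhouettes("wrist",th)[:5]: print(th,round(s["p"],2),np.round(s["uv"]),onz(c,s["uv"],z).round(3))
# hitch in wrist0
w=cv2.imread("pics/wrist0.png"); hsv=cv2.cvtColor(w,cv2.COLOR_BGR2HSV)
for p in [(313,259),(314,254),(330,285),(290,262)]: print(p,w[p[1],p[0]],hsv[p[1],p[0]])
o=cv2.resize(w[200:320,170:370],(800,480),interpolation=2); cv2.imwrite("pics/m2.png",np.hstack([cv2.resize(im,(533,400)),cv2.resize(w[220:310,285:355],(267,343),interpolation=2).copy() if 0 else cv2.copyMakeBorder(cv2.resize(w[230:300,285:350],(260,280),interpolation=0),0,120,0,0,0)]))
E
```

```text
[-1.39630131e-01  3.13185246e-01  4.61020557e-02  1.30363709e+00
 -1.93802397e-06  1.43120607e+00] [ 5.75028281e-01 -3.15885001e-05  1.94432425e-01] [[ 0.  1.  0.]
 [ 1. -0. -0.]
 [-0.  0. -1.]] [0.15557218 0.54765356 0.25573196]
campos [0.574 0.083 0.374] axis [-0.    -0.327 -0.945]
(313, 259) [ 55 105 133] [ 19 150 133]
(314, 254) [ 50 103 132] [ 19 158 132]
(330, 285) [ 78 100  56] [ 75 112 100]
(290, 262) [65 61 65] [150  16  65]schema error: expected keys x, y, z, wx, wy, wz
schema error: expected keys x, y, z, wx, wy, wz
```

View pics/m2.png

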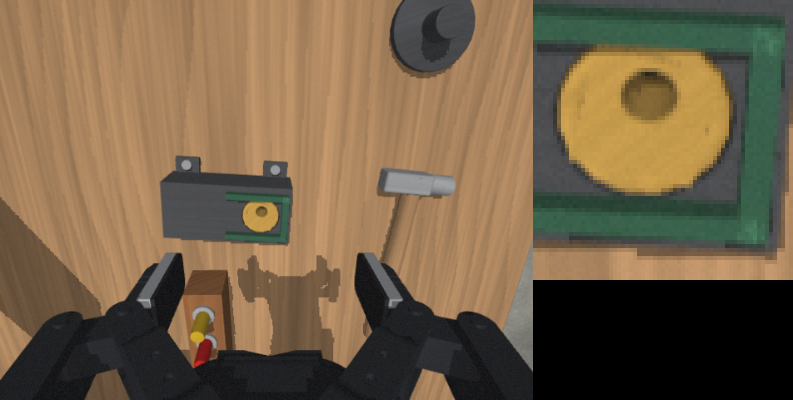

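```bash
python3 -m inch '[{"x":50,"y":0,"z":0,"wx":0,"wy":0,"wz":0},{"x":50,"y":0,"z":0,"wx":0,"wy":0,"wz":0},{"x":50,"y":0,"z":0,"wx":0,"wy":0,"wz":0},{"x":50,"y":0,"z":0,"wx":0,"wy":0,"wz":0},{"x":0,"y":0,"z":0,"wx":0,"wy":0,"wz":-10.5},{"x":0,"y":0,"z":0,"wx":0,"wy":0,"wz":-10.5},{"x":0,"y":0,"z":0,"wx":0,"wy":0,"wz":-10.5},{"x":0,"y":0,"z":0,"wx":0,"wy":0,"wz":-10.5}]' 1
python3 -m inch '[{"x":0,"y":0,"z":0,"wx":0,"wy":0,"wz":-10.5},{"x":0,"y":0,"z":0,"wx":0,"wy":0,"wz":-10.5},{"x":0,"y":0,"z":0,"wx":0,"wy":0,"wz":-10.5},{"x":0,"y":0,"z":0,"wx":0,"wy":0,"wz":-10.5},{"x":0,"y":0,"z":0,"wx":0,"wy":0,"wz":-6}]'
python3 - <<'E'
from h import *
st=bot.get_state(); print(np.round(st["qpos"],3),st["tool_pos"],Ro.from_quat(st["orientation"]).as_matrix().round(3),st["contact_force"])
im=bot.snapshot("wrist"); cv2.imwrite("pics/wrist1.png",im); c=cam("wrist",st)
print("campos",(-c[2].T@c[3]).round(3), "axis",c[2][2].round(3))
for th,z in [("tongue",.01),("tongue_lug",.044)]:
    for s in bot.silhouettes("wrist",th)[:5]: print(th,round(s["p"],2),np.round(s["uv"]),int(s["pixels"].sum()),onz(c,s["uv"],z).round(3))
E
```

```text
time_s: 2.2
tool_pos: [0.5761, 0.2066, 0.1938]
orientation: [0.402, 0.916, 0.0, 0.001]
contact_force: [-1.7, 0.5, -0.1]
grip_width: 0.0853
time_s: 2.82
tool_pos: [0.576, 0.2067, 0.1935]
orientation: [-0.016, 1.0, -0.0, 0.0]
contact_force: [-0.1, -0.2, 0.0]
grip_width: 0.0855
[ 0.214  0.386  0.149  1.332 -0.     0.182] [0.57598084 0.20673748 0.1935062 ] [[-1.    -0.031  0.001]
 [-0.031  1.    -0.   ]
 [-0.001 -0.    -1.   ]] [-0.09317331 -0.24234531  0.03333383]
campos [0.491 0.204 0.373] axis [ 0.326  0.008 -0.945]
tongue 0.94 [535. 130.] 5752 [0.505 0.409 0.01 ]
tongue 0.8 [401. 132.] 5006 [0.512 0.279 0.01 ]
tongue_lug 0.73 [400. 130.] 4940 [0.509 0.27  0.044]
tongue_lug 0.68 [533. 130.] 5822 [0.504 0.388 0.044]
```

View pics/wrist1.png

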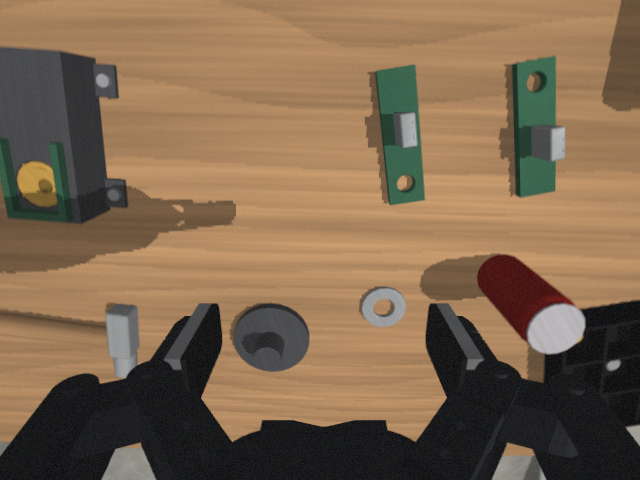

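```bash
python3 - <<'E'
from h import *
st=bot.get_state(); c=cam("wrist",st); im=cv2.imread("pics/wrist1.png")
s=bot.silhouettes("wrist","tongue"); s=[q for q in s if abs(q["uv"][0]-400)<25][0]
m=s["pixels"].astype(np.uint8); ys,xs=np.nonzero(m)
# pose fit: project model (bar + lug hull) and match silhouette
from scipy.optimize import minimize
def box(x0,x1,y0,y1,z0,z1): return np.array([[x,y,z] for x in(x0,x1) for y in(y0,y1) for z in(z0,z1)])
B=box(-.065,.065,-.018,.018,0,.01); L=box(-.025,.005,-.007,.007,.01,.044)
m0=cv2.morphologyEx(m,cv2.MORPH_CLOSE,np.ones((15,15)))
mu=cv2.resize(m0,None,fx=4,fy=4,interpolation=cv2.INTER_LINEAR)
def render(p):
    R=Ro.from_euler('z',p[2]).as_matrix(); o=np.zeros_like(mu)
    for b in(B,L):
        q=proj(c,b@R.T+[p[0],p[1],0]); h=cv2.convexHull(((q+.5)*4).round().astype(np.int32)); cv2.fillConvexPoly(o,h,1)
    return o
def cost(v):
    o=render(v*np.array([.01,.01,.1])); return (o^mu).sum()/mu.sum()
best=min((minimize(cost,np.array([.515,.278,y])/[.01,.01,.1],method='Nelder-Mead',options=dict(initial_simplex=np.array([.515,.278,y])/[.01,.01,.1]+np.array([[0,0,0],[.5,0,0],[0,.5,0],[0,0,.5]]))) for y in(.0,.06,.12)),key=lambda r:r.fun)
p=best.x*[.01,.01,.1]; print(p,np.rad2deg(p[2]),best.fun)
print("hole",onz(c,(404.5,183),.01), "lugtop",[onz(c,q,.044).round(4) for q in((397,113),(413,112),(416,146),(402,147))])
R=Ro.from_euler('z',p[2]).as_matrix(); print("model hole",R@[.045,0,0]+[p[0],p[1],.01],"lug",R@[-.010,0,0]+[p[0],p[1],.044])
E
```

```text
[0.51886264 0.28052429 0.17551496] 10.056266201151466 0.03260565521435087
hole [0.56201936 0.2871498  0.01      ] lugtop [array([0.4944, 0.2671, 0.044 ]), array([0.4932, 0.2809, 0.044 ]), array([0.5219, 0.2865, 0.044 ]), array([0.5231, 0.2741, 0.044 ])]
model hole [0.5631713  0.28838197 0.01      ] lug [0.50901628 0.27877814 0.044     ]
```

```bash
python3 -m inch '[{"x":32,"y":37,"z":20,"wx":0,"wy":0,"wz":0},{"x":32,"y":37,"z":40,"wx":0,"wy":0,"wz":0},{"x":0,"y":0,"z":20,"wx":0,"wy":0,"wz":-8.2},{"x":0,"y":0,"z":0,"wx":0,"wy":0,"wz":0}]' 0.6
python3 - <<'E'
from h import *
st=bot.get_state(); R=Ro.from_quat(st["orientation"]).as_matrix(); print(R.round(3),st["contact_force"])
print(rows([.5085,.278,.015]), np.rad2deg(np.arctan2(-R[0,1],R[1,1])))
im=bot.snapshot("wrist"); cv2.imwrite("pics/wrist2.png",im); c=cam("wrist",st)
for s in bot.silhouettes("wrist","tongue_lug")[:3]: print(round(s["p"],2),np.round(s["uv"]),int(s["pixels"].sum()))
cv2.imwrite("pics/m3.png",im)
print(proj(c,[[.5085,.278,.044]]))
E
```

```text
time_s: 3.52
tool_pos: [0.5099, 0.2811, 0.112]
orientation: [-0.081, 0.997, 0.0, 0.002]
contact_force: [1.0, 0.0, 0.9]
grip_width: 0.0512
[[-0.987 -0.161  0.003]
 [-0.161  0.987  0.001]
 [-0.003  0.    -1.   ]] [1.04419615 0.0448689  0.93111514]
[ 2.2 -2.8 97. ] 9.250826858999668
0.91 [325. 216.] 6508
[[320.95062686 228.5945818 ]]
```

View pics/m3.png

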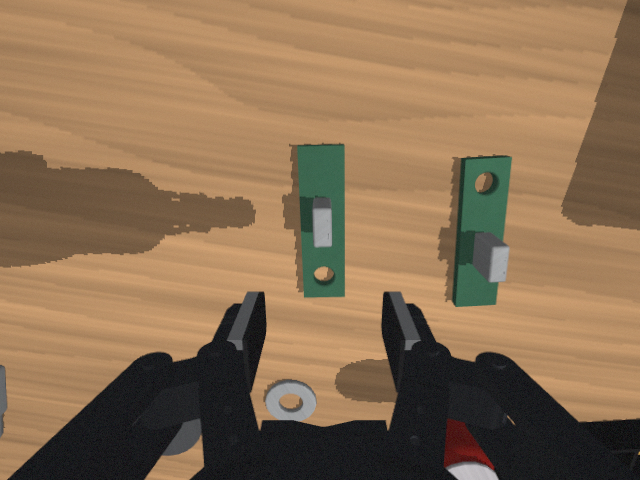

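```bash
python3 -m inch '[{"x":2,"y":-2.5,"z":45,"wx":0,"wy":0,"wz":-0.7},{"x":1,"y":0,"z":37,"wx":0,"wy":0,"wz":0},{"x":0,"y":0,"z":12,"wx":0,"wy":0,"wz":0},{"x":0,"y":0,"z":3,"wx":0,"wy":0,"wz":0}]'
python3 -m inch '[{"x":0,"y":0,"z":0,"wx":0,"wy":0,"wz":0},{"x":0,"y":0,"z":0,"wx":0,"wy":0,"wz":0},{"x":0,"y":0,"z":0,"wx":0,"wy":0,"wz":0},{"x":0,"y":0,"z":0,"wx":0,"wy":0,"wz":0},{"x":0,"y":0,"z":0,"wx":0,"wy":0,"wz":0},{"x":0,"y":0,"z":0,"wx":0,"wy":0,"wz":0}]' 0 60
```

```text
time_s: 4.12
tool_pos: [0.5177, 0.2788, 0.0216]
orientation: [-0.08, 0.997, 0.002, 0.009]
contact_force: [-1.1, -0.2, 0.5]
grip_width: 0.0512
time_s: 4.88
tool_pos: [0.5211, 0.28, 0.0263]
orientation: [-0.079, 0.997, 0.003, 0.013]
contact_force: [-0.6, 0.2, 0.3]
grip_width: 0.0001
```

```bash
python3 - <<'E'
from h import *
st=bot.get_state(); R=Ro.from_quat(st["orientation"]).as_matrix(); print(R.round(3),st["contact_force"],st["qpos"].round(3) if hasattr(st["qpos"],'round') else st["qpos"],st["joint_torque"])
print(rows([.508,.278,.013]))
im=bot.snapshot("wrist"); cv2.imwrite("pics/wrist3.png",im)
E
```

```text
[[-0.987 -0.158  0.025]
 [-0.158  0.987  0.009]
 [-0.026  0.005 -1.   ]] [-0.55314544  0.16770711  0.31953935] [ 0.358  0.423 -0.223  0.898 -0.001  0.199] [-4.19069358e-03 -5.08418047e+01  2.66007811e+01 -2.66191391e-01
 -2.30776648e-03  3.24222970e-05]
[13.6  0.1 12.9]
```

View pics/wrist3.png

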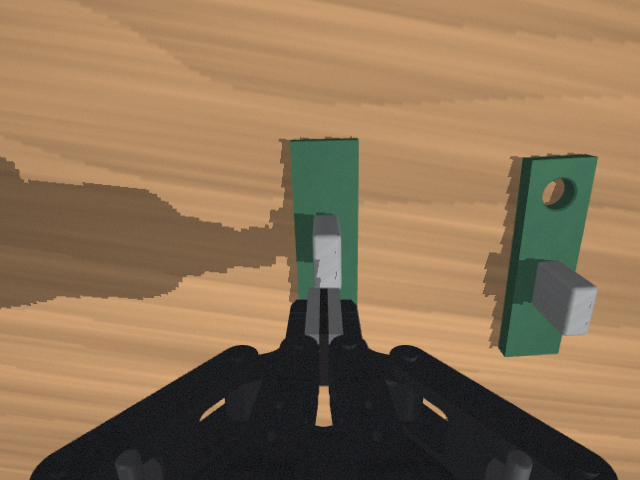

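```bash
cat >> h.py <<'E'
def togo(goal,yawdeg):
    "mm and deg in tool axes to reach goal with tool down, tool y at world yaw (deg from +y)"
    st=bot.get_state(); R=Ro.from_quat(st["orientation"]); a=np.deg2rad(yawdeg)
    G=Ro.from_matrix(np.array([[-np.cos(a),-np.sin(a),0],[-np.sin(a),np.cos(a),0],[0,0,-1]]))
    d=R.inv().apply(np.array(goal)-np.array(st["tool_pos"]))*1000
    print("pos",np.round(st["tool_pos"],4),"xyz",d.round(1),"w",np.rad2deg((R.inv()*G).as_rotvec()).round(1),"F",np.round(st["contact_force"],1),"M",np.round(st["moment"],2),"grip",round(st["grip_width"],4))
E
python3 - <<'E'
from h import *
c=cam("wrist")
for uv in [(313,236),(340,236),(340,288),(315,288),(327,262)]: print(onz(c,uv,.044).round(4))
print(proj(c,[bot.get_state()["tool_pos"]]))
togo([.508,.278,.05],10)
E
```

```text
[0.4946 0.2698 0.044 ]
[0.4926 0.2824 0.044 ]
[0.5199 0.2872 0.044 ]
[0.5219 0.2749 0.044 ]
[0.5069 0.2785 0.044 ]
[[325.12312558 271.90991809]]
pos [0.5211 0.28   0.0262] xyz [ 12.6   0.2 -24.1] w [ 0.3  1.5 -0.9] F [-0.2  0.1  0.3] M [-0.02  0.06  0.04] grip -0.0
```

```bash
python3 -m inch '[{"x":0,"y":0,"z":0,"wx":0,"wy":0,"wz":0},{"x":0,"y":0,"z":-15,"wx":0,"wy":0,"wz":0},{"x":5,"y":0,"z":-15,"wx":0.3,"wy":1.5,"wz":-0.9},{"x":7,"y":0,"z":0,"wx":0,"wy":0,"wz":0},{"x":0,"y":0,"z":0,"wx":0,"wy":0,"wz":0}]' 0.55
python3 -c "
from h import *
togo([.507,.2785,.015],10)"
```

```text
time_s: 5.55
tool_pos: [0.508, 0.2777, 0.0585]
orientation: [-0.087, 0.996, -0.0, 0.0]
contact_force: [-0.4, -0.6, 0.3]
grip_width: 0.0469
pos [0.508  0.2777 0.0585] xyz [ 0.8  1.  43.5] w [-0.  0.  0.] F [-0.4 -0.6  0.3] M [-0.09  0.03  0.  ] grip 0.0469
```

Slowly down, watching for drift.

```bash
python3 -m inch '[{"x":1,"y":1,"z":12,"wx":0,"wy":0,"wz":0},{"x":0,"y":0,"z":12,"wx":0,"wy":0,"wz":0},{"x":0,"y":0,"z":12,"wx":0,"wy":0,"wz":0},{"x":0,"y":0,"z":0,"wx":0,"wy":0,"wz":0}]'
python3 - <<'E'
from h import *
togo([.507,.2785,.015],10)
print(bot.get_state()["qpos"])
im=bot.snapshot("wrist"); cv2.imwrite("pics/wrist4.png",im)
E
```

```text
time_s: 6.05
tool_pos: [0.5051, 0.2778, 0.0179]
orientation: [-0.087, 0.996, -0.001, -0.001]
contact_force: [-0.9, 0.6, 0.2]
grip_width: 0.0467
pos [0.5051 0.2778 0.0179] xyz [-2.   0.3  2.9] w [-0.1 -0.1 -0. ] F [-0.9  0.6  0.2] M [0.04 0.05 0.06] grip 0.0467
[ 3.64107169e-01  4.29140772e-01 -2.36461657e-01  9.07903500e-01
 -7.69255969e-04  1.89607548e-01]
```

View pics/wrist4.png

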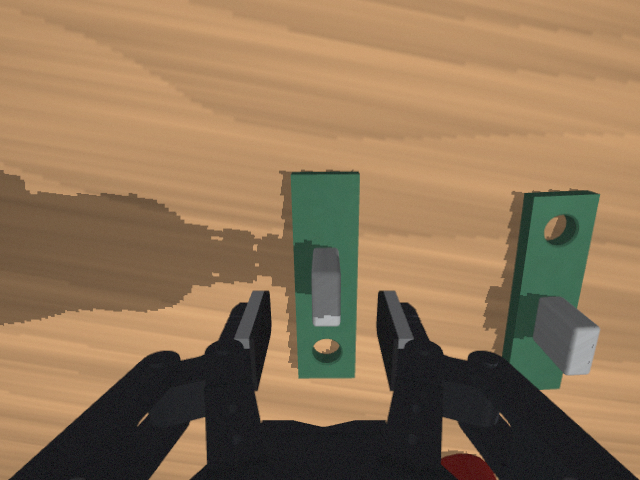

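```bash
python3 - <<'E'
from h import *
st=bot.get_state();c=cam("wrist");R=Ro.from_quat(st["orientation"]);p=np.array(st["tool_pos"])
for z in(0,-8,-30,-50):
  print(z,proj(c,[R.apply(np.array([x,y,z])*1e-3)+p for x in(11,-11) for y in(-23.5,23.5)]).round().tolist())
print(onz(c,(327,298),.044))
c3=c;print(proj(c,[[.507,.2785,.044]]))
E
```

```text
0 [[281.0, 253.0], [369.0, 253.0], [283.0, 290.0], [368.0, 290.0]]
-8 [[279.0, 259.0], [371.0, 259.0], [281.0, 297.0], [369.0, 297.0]]
-30 [[274.0, 278.0], [377.0, 278.0], [276.0, 320.0], [375.0, 320.0]]
-50 [[267.0, 300.0], [384.0, 300.0], [270.0, 346.0], [381.0, 346.0]]
[0.50711266 0.27915486 0.044     ]
[[325.6947732  297.58443223]]
```

```bash
python3 -m inch '[{"x":-2,"y":0,"z":3,"wx":0,"wy":0,"wz":0},{"x":0,"y":0,"z":0,"wx":0,"wy":0,"wz":0},{"x":0,"y":0,"z":0,"wx":0,"wy":0,"wz":0},{"x":0,"y":0,"z":0,"wx":0,"wy":0,"wz":0},{"x":0,"y":0,"z":0,"wx":0,"wy":0,"wz":0},{"x":0,"y":0,"z":0,"wx":0,"wy":0,"wz":0}]' 0 60
python3 -c "
from h import *
togo([.507,.2785,.015],10)
a=bot.snapshot('wrist');b=bot.snapshot('side');cv2.imwrite('pics/w5.png',a)
cv2.imwrite('pics/m5.png',np.hstack([cv2.resize(a[200:400,220:440],(440,400)),cv2.resize(b[120:240,200:308],(360,400),interpolation=2)]))"
```

```text
time_s: 6.85
tool_pos: [0.509, 0.2788, 0.0166]
orientation: [-0.087, 0.996, -0.0, 0.001]
contact_force: [0.5, 0.0, -0.4]
grip_width: 0.0001
pos [0.509  0.2788 0.0166] xyz [2.  0.  1.6] w [-0.   0.1 -0. ] F [ 0.5  0.  -0.4] M [ 0.04 -0.01  0.02] grip 0.0001
```

View pics/m5.png

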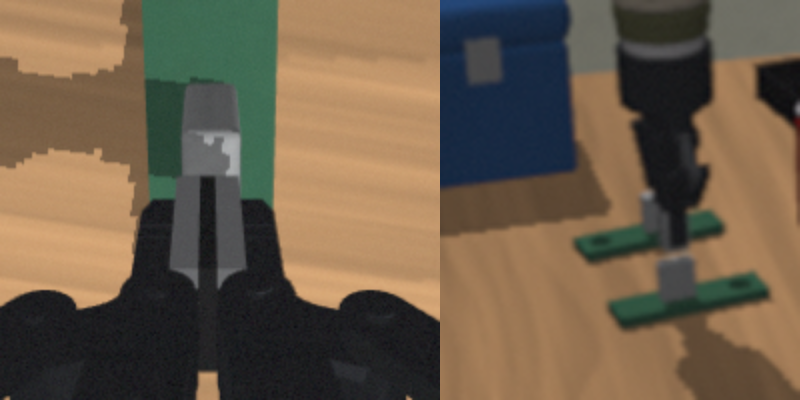

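```bash
python3 -c "
from h import *
c=cam('side');p=np.array(bot.get_state()['tool_pos'])
for dz in(0,.02,.03,.04,.05): print(dz,proj(c,[p+[0,0,dz]]).round(1))
print('lug top',proj(c,[[.507,.2785,.044],[.507,.2785,.01],[.563,.288,.01]]).round(1))
cw=cam('wrist')
for dz in(0,.02,.03,.04,.05): print(dz,proj(cw,[p+[-.011,0,dz],p+[.011,0,dz]]).round(1).tolist())
print('lug wrist',proj(cw,[[.494,.276,.044],[.522,.281,.044]]))
"
```

```text
0 [[270.2 207.1]]
0.02 [[269.8 200.5]]
0.03 [[269.6 197.2]]
0.04 [[269.4 193.8]]
0.05 [[269.3 190.5]]
lug top [[269.  198.2]
 [269.6 209.4]
 [289.1 205.5]]
0 [[328.7, 253.5], [321.6, 289.7]]
0.02 [[329.2, 269.4], [321.4, 308.7]]
0.03 [[329.4, 278.7], [321.2, 319.7]]
0.04 [[329.7, 289.1], [321.0, 332.1]]
0.05 [[330.1, 300.8], [320.8, 345.9]]
lug wrist [[324.91060522 267.45897184]
 [325.04304409 321.00801282]]
```

```bash
python3 -m inch '[{"x":1,"y":0,"z":0,"wx":0,"wy":0,"wz":0},{"x":0,"y":0,"z":0,"wx":0,"wy":0,"wz":0},{"x":0,"y":0,"z":0,"wx":0,"wy":0,"wz":0},{"x":0,"y":0,"z":7,"wx":0,"wy":0,"wz":0},{"x":0,"y":0,"z":5,"wx":0,"wy":0,"wz":0},{"x":0,"y":0,"z":5,"wx":0,"wy":0,"wz":0}]' 0.55
python3 -c "
from h import *
togo([.507,.2785,-.022],10)"
```

```text
time_s: 7.7
tool_pos: [0.508, 0.2787, -0.0014]
orientation: [-0.087, 0.996, -0.0, 0.001]
contact_force: [-1.0, -0.1, 0.2]
grip_width: 0.0469
pos [ 0.508   0.2787 -0.0014] xyz [ 1.   0.  20.6] w [-0.   0.1 -0. ] F [-1.  -0.1  0.2] M [ 0.01 -0.02  0.02] grip 0.0469
```

```bash
python3 -m inch '[{"x":0.5,"y":0,"z":5,"wx":0,"wy":0,"wz":0},{"x":0,"y":0,"z":5,"wx":0,"wy":0,"wz":0},{"x":0,"y":0,"z":4,"wx":0,"wy":0,"wz":0},{"x":0,"y":0,"z":4,"wx":0,"wy":0,"wz":0}]' 
python3 -m inch '[{"x":0,"y":0,"z":0,"wx":0,"wy":0,"wz":0},{"x":0,"y":0,"z":0,"wx":0,"wy":0,"wz":0},{"x":0,"y":0,"z":0,"wx":0,"wy":0,"wz":0},{"x":0,"y":0,"z":0,"wx":0,"wy":0,"wz":0}]' 0 60
python3 -c "
from h import *
togo([.507,.2785,-.022],10)"
```

```text
time_s: 8.2
tool_pos: [0.5071, 0.2784, -0.0212]
orientation: [-0.087, 0.996, -0.0, 0.0]
contact_force: [-0.2, 0.3, 0.4]
grip_width: 0.0467
time_s: 8.7
tool_pos: [0.5071, 0.2785, -0.0213]
orientation: [-0.087, 0.996, -0.0, 0.0]
contact_force: [0.4, -0.2, -0.3]
grip_width: 0.013
pos [ 0.5071  0.2785 -0.0213] xyz [0.1 0.1 0.7] w [-0.  0. -0.] F [ 0.4 -0.2 -0.3] M [-0.06 -0.04 -0.02] grip 0.013
```

```bash
python3 -m inch '[{"x":0,"y":0,"z":-15,"wx":0,"wy":0,"wz":0},{"x":0,"y":0,"z":-40,"wx":0,"wy":0,"wz":0},{"x":0,"y":0,"z":-45,"wx":0,"wy":0,"wz":0},{"x":0,"y":-35,"z":-30,"wx":0,"wy":0,"wz":0},{"x":0,"y":-50,"z":0,"wx":0,"wy":0,"wz":3},{"x":0,"y":-50,"z":0,"wx":0,"wy":0,"wz":6},{"x":0,"y":-40,"z":0,"wx":0,"wy":0,"wz":3},{"x":0,"y":-20,"z":0,"wx":0,"wy":0,"wz":0}]' - 70
python3 - <<'E'
from h import *
togo([.54,.07,.11],-2)
st=bot.get_state(); im=bot.snapshot("wrist"); cv2.imwrite("pics/wrist6.png",im)
import pickle; pickle.dump(cam("wrist",st),open("c6.pkl","wb"))
E
```

```text
time_s: 9.7
tool_pos: [0.5269, 0.0808, 0.1182]
orientation: [0.019, 1.0, -0.001, 0.0]
contact_force: [0.2, 0.3, -3.2]
grip_width: 0.013
pos [0.5269 0.0808 0.1182] xyz [-13.4 -10.3   8.3] w [-0.1  0.1 -0.1] F [ 0.2  0.3 -3.2] M [0.03 0.05 0.01] grip 0.013
```

View pics/wrist6.png

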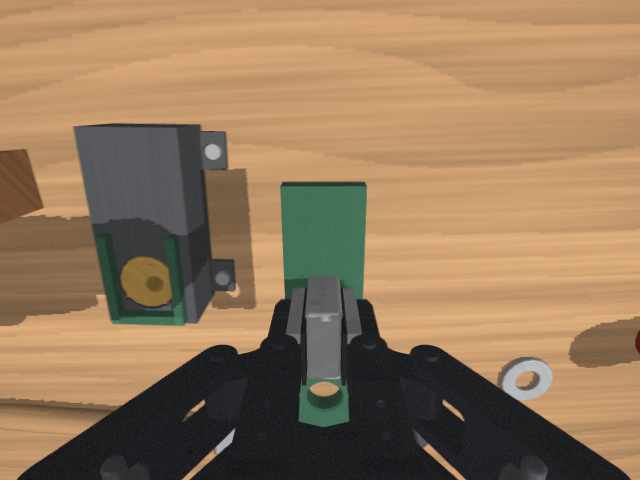

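```bash
cat > hitch.py <<'E'
from h import *
import pickle
from scipy.optimize import minimize
c6=pickle.load(open("c6.pkl","rb")); im=cv2.imread("pics/wrist6.png")
s=bot.silhouettes("wrist","hitch")[0]; print("p",s["p"],s["uv"])
m=cv2.morphologyEx(s["pixels"].astype(np.uint8),cv2.MORPH_OPEN,np.ones((45,45)))
mu=cv2.resize(m,None,fx=4,fy=4,interpolation=1)
def box(x0,x1,y0,y1,z0,z1): return np.array([[x,y,z] for x in(x0,x1) for y in(y0,y1) for z in(z0,z1)])/1000
BX=[box(-75,75,-35,35,0,50),box(0,71,-28,-21.5,50,59),box(0,71,21.5,28,50,59),box(64,71,-28,28,50,59)]
sc=np.array([.01,.01,.1])
def render(p):
    R=Ro.from_euler('z',p[2]).as_matrix(); o=np.zeros_like(mu)
    for b in BX: cv2.fillConvexPoly(o,cv2.convexHull(((proj(c6,b@R.T+[p[0],p[1],0])+.5)*4).round().astype(np.int32)),1)
    return o
cost=lambda v:(render(v*sc)^mu).sum()/mu.sum()
x0=np.array([.525,-.045,-.03])/sc
r=minimize(cost,x0,method='Nelder-Mead',options=dict(initial_simplex=x0+np.array([[0,0,0],[.5,0,0],[0,.5,0],[0,0,.5]])))
p=r.x*sc; print("hitch",p.round(4),np.rad2deg(p[2]),"misfit",r.fun)
R=Ro.from_euler('z',p[2]).as_matrix(); print("channel pt from fit",(R@[.04,0,.05]+[p[0],p[1],0]).round(4))
hsv=cv2.cvtColor(im,cv2.COLOR_BGR2HSV)
y=cv2.inRange(hsv,(15,110,50),(30,255,255)); y[:,:100]=0;y[:,200:]=0;y[:240]=0;y[320:]=0
P=np.array([onz(c6,q,.05)[:2] for q in np.argwhere(y)[:,::-1]]); 
cn,_=cv2.findContours(y,cv2.RETR_EXTERNAL,cv2.CHAIN_APPROX_NONE); k=max(cn,key=cv2.contourArea)[:,0]
Q=np.array([onz(c6,q,.05)[:2] for q in k]); (cx,cy),rad=cv2.minEnclosingCircle((Q*1e4).astype(np.float32)); print("bush",cx/1e4,cy/1e4,"r",rad/1e4,"px",k.min(0),k.max(0))
cv2.imwrite("pics/m7.png",np.hstack([cv2.resize(im[225:335,90:200],(400,400),interpolation=0),cv2.resize(cv2.merge([m*120,render(p)[::4,::4]*120,y])[225-110:335,90-70:240],(400,400))]))
E
python3 hitch.py
```

```text
p 0.57 [153.7, 217.4]
hitch [ 0.5237 -0.0541 -0.0648] -3.7120074972438317 misfit 0.03477604526546843
channel pt from fit [ 0.5636 -0.0567  0.05  ]
bush 0.563215185546875 -0.05702749633789062 r 0.021719110107421873 px [120 256] [171 305]
```

View pics/m7.png

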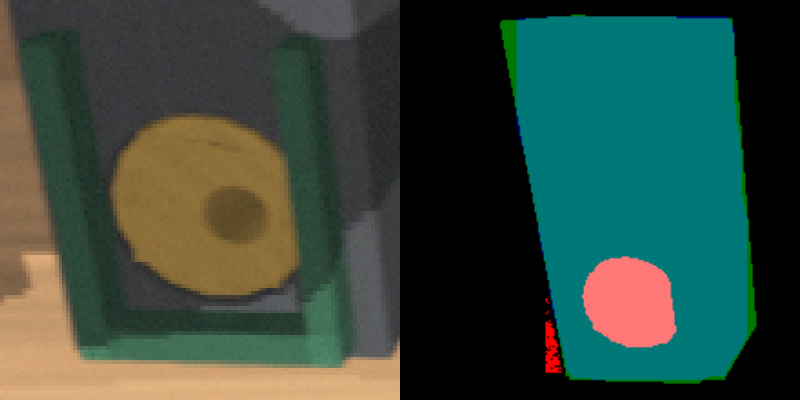

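```bash
python3 - <<'E'
from h import *
import pickle
c6=pickle.load(open("c6.pkl","rb"))
st0=dict(tool_pos=[.575028,-.00003,.194432],orientation=Ro.from_matrix([[0,1,0],[1,0,0],[0,0,-1]]).as_quat())
c0=cam("wrist",st0)
R=Ro.from_euler('z',-.0648).inv()
for n,c,u in(("w6",c6,(154.4,283.6)),("w0",c0,(313.5,253.4))):
    b=onz(c,u,.05); print(n,b.round(4),"in hitch",(R.apply(b-[.5237,-.0541,0])*1000).round(1))
# bush in w0: edges left/right, bottom
for u in((290.6,257.5),(334.3,257.5),(312.5,278)): print("w0 bush edge",(R.apply(onz(c0,u,.05)-[.5237,-.0541,0])*1000).round(1))
# circle fit of left arc in w6
im=cv2.imread("pics/wrist6.png");hsv=cv2.cvtColor(im,cv2.COLOR_BGR2HSV)
y=cv2.inRange(hsv,(15,110,50),(30,255,255)); y[:,:110]=0;y[:,200:]=0;y[:240]=0;y[320:]=0
k=max(cv2.findContours(y,0,1)[0],key=cv2.contourArea)[:,0]
Q=np.array([R.apply(onz(c6,q,.05)-[.5237,-.0541,0])*1000 for q in k])[:,:2]; Q=Q[(Q[:,1]<12)]
from scipy.optimize import least_squares
f=least_squares(lambda v:np.hypot(*(Q-v[:2]).T)-v[2],[40,0,21.5],loss='soft_l1'); print("bush circle",f.x.round(2))
E
```

```text
w6 [ 0.5647 -0.0516  0.05  ] in hitch [40.7  5.1 50. ]
w0 [ 0.5641 -0.0488  0.05  ] in hitch [40.   7.9 50. ]
w0 bush edge [18.1  2.2 50. ]
w0 bush edge [60.3  4.9 50. ]
w0 bush edge [ 40.4 -18.4  50. ]
bush circle [39.21 -0.04 20.82]
```

```bash
python3 - <<'E'
from h import *
import pickle
c6=pickle.load(open("c6.pkl","rb")); st=bot.get_state(); R=Ro.from_quat(st["orientation"]); p=np.array(st["tool_pos"])
for n,u,z in(("hole",(324,389.5),.0313),("end L",(282,184.5),.0313),("end R",(366,184),.0313),("lug near top",(324,281),.0653)):
    print(n,(R.inv().apply(onz(c6,u,p[2]+z)-p)*1000).round(1))
Rh=Ro.from_euler('z',-3.71,degrees=True)
o=Rh.apply([-.006,.001,0])+[.5237,-.0541,0]; t=o+Rh.apply([-.010,0,0]); print("tcp target",t)
togo([t[0],t[1],.060],-3.7)
E
```

```text
hole [-51.5  -0.7 -31.2]
end L [ 54.4 -18.  -31.3]
end R [ 54.6  16.7 -31.4]
lug near top [ 27.2  -0.7 -65.3]
tcp target [ 0.50779824 -0.05206679  0.        ]
pos [0.527  0.0807 0.1182] xyz [  14.2 -133.2   58.5] w [-0.2  0.1  1.5] F [ 0.8  1.  -3.4] M [ 0.04 -0.02  0.  ] grip 0.013
```

```bash
python3 -m inch '[{"x":4,"y":-35,"z":0,"wx":0,"wy":0,"wz":1.5},{"x":4,"y":-40,"z":0,"wx":0,"wy":0,"wz":0},{"x":4,"y":-40,"z":20,"wx":0,"wy":0,"wz":0},{"x":2,"y":-15,"z":20,"wx":0,"wy":0,"wz":0},{"x":0,"y":0,"z":0,"wx":0,"wy":0,"wz":0}]'
python3 -c "
from h import *
togo([.5078,-.0521,.0287],-3.7)"
```

```text
time_s: 10.42
tool_pos: [0.5059, -0.0484, 0.0806]
orientation: [0.031, 1.0, -0.0, 0.002]
contact_force: [0.1, 1.0, -3.6]
grip_width: 0.0128
pos [ 0.5059 -0.0484  0.0806] xyz [-2.  -3.6 51.9] w [-0.   0.2  0.2] F [ 0.1  1.  -3.6] M [0.01 0.06 0.01] grip 0.0128
```

```bash
python3 -m inch '[{"x":-2,"y":-3.6,"z":14,"wx":0,"wy":0.2,"wz":0.2},{"x":0,"y":0,"z":8,"wx":0,"wy":0,"wz":0},{"x":0,"y":0,"z":0,"wx":0,"wy":0,"wz":0}]'
python3 - <<'E'
from h import *
togo([.5078,-.0521,.0287],-3.7)
a=bot.snapshot("wrist");b=bot.snapshot("side");d=bot.snapshot("scene")
cv2.imwrite("pics/m8.png",np.hstack([cv2.resize(a,(533,400)),np.vstack([cv2.resize(b[215:305,240:360],(267,200),interpolation=2),cv2.resize(d[180:270,270:390],(267,200),interpolation=2)])]))
E
```

```text
time_s: 10.8
tool_pos: [0.5093, -0.0499, 0.0589]
orientation: [0.031, 1.0, -0.0, 0.001]
contact_force: [-1.1, -0.4, -3.6]
grip_width: 0.0128
pos [ 0.5093 -0.0499  0.0589] xyz [ 1.4 -2.3 30.2] w [0.  0.1 0.2] F [-1.1 -0.4 -3.6] M [ 0.04  0.05 -0.07] grip 0.0128
```

View pics/m8.png

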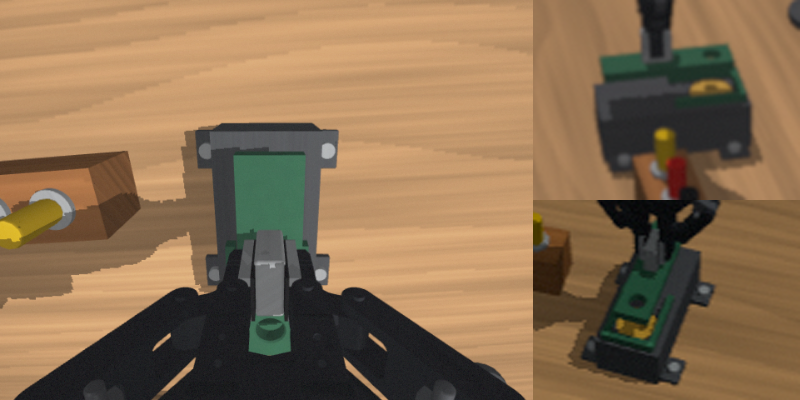

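```bash
python3 -m inch '[{"x":1.5,"y":-2.3,"z":5,"wx":0,"wy":0,"wz":0.2},{"x":0,"y":0,"z":5,"wx":0,"wy":0,"wz":0},{"x":0,"y":0,"z":5,"wx":0,"wy":0,"wz":0},{"x":0,"y":0,"z":0,"wx":0,"wy":0,"wz":0}]'
python3 -c "
from h import *
togo([.5078,-.0521,.0287],-3.7)"
```

```text
time_s: 11.45
tool_pos: [0.5084, -0.0527, 0.0441]
orientation: [0.033, 0.999, -0.0, 0.002]
contact_force: [0.1, -0.1, -4.1]
grip_width: 0.0128
pos [ 0.5084 -0.0527  0.0441] xyz [ 0.7  0.6 15.4] w [-0.   0.3 -0.1] F [ 0.1 -0.1 -4.1] M [ 0.03  0.03 -0.05] grip 0.0128
```

```bash
python3 -m inch '[{"x":0.7,"y":0.6,"z":4,"wx":0,"wy":0.3,"wz":0},{"x":0,"y":0,"z":4,"wx":0,"wy":0,"wz":0},{"x":0,"y":0,"z":2,"wx":0,"wy":0,"wz":0}]'
python3 -m inch '[{"x":0,"y":0,"z":2,"wx":0,"wy":0,"wz":0},{"x":0,"y":0,"z":1,"wx":0,"wy":0,"wz":0}]'
python3 -c "
from h import *
togo([.5078,-.0521,.0287],-3.7)"
```

```text
time_s: 11.82
tool_pos: [0.508, -0.0521, 0.0337]
orientation: [0.033, 0.999, -0.0, -0.0]
contact_force: [-0.7, 0.2, -4.8]
grip_width: 0.0128
time_s: 12.08
tool_pos: [0.508, -0.0521, 0.0304]
orientation: [0.033, 0.999, -0.0, -0.0]
contact_force: [0.6, 0.5, -4.1]
grip_width: 0.0127
pos [ 0.508  -0.0521  0.0304] xyz [ 0.2 -0.   1.7] w [-0.  -0.  -0.1] F [ 0.6  0.5 -4.1] M [-0.03  0.02 -0.02] grip 0.0127
```

```bash
python3 -m inch '[{"x":0,"y":1,"z":0.7,"wx":0,"wy":0,"wz":0},{"x":0,"y":1,"z":0,"wx":0,"wy":0,"wz":0}]'; for i in 1; do :; done
python3 -m inch '[{"x":0,"y":0.7,"z":0,"wx":0,"wy":0,"wz":0}]'
python3 -m inch '[{"x":0,"y":0.7,"z":0,"wx":0,"wy":0,"wz":0}]'
python3 -m inch '[{"x":0,"y":0.7,"z":0,"wx":0,"wy":0,"wz":0}]'
```

```text
time_s: 12.32
tool_pos: [0.5081, -0.05, 0.0296]
orientation: [0.033, 0.999, -0.0, -0.0]
contact_force: [-0.4, -0.0, -4.5]
grip_width: 0.0128
time_s: 12.45
tool_pos: [0.5083, -0.0493, 0.0297]
orientation: [0.033, 0.999, -0.0, -0.0]
contact_force: [-0.2, 0.5, -4.0]
grip_width: 0.013
time_s: 12.58
tool_pos: [0.5084, -0.0485, 0.0298]
orientation: [0.033, 0.999, -0.0, -0.0]
contact_force: [0.1, -0.5, -3.5]
grip_width: 0.0127
time_s: 12.7
tool_pos: [0.5084, -0.0483, 0.0299]
orientation: [0.033, 0.999, -0.001, -0.0]
contact_force: [-0.0, -2.0, -2.7]
grip_width: 0.0131
```

```bash
python3 -m inch '[{"x":0,"y":0.5,"z":0,"wx":0,"wy":0,"wz":0}]'
python3 -m inch '[{"x":0,"y":-2.5,"z":0,"wx":0,"wy":0,"wz":0},{"x":0,"y":-2,"z":0,"wx":0,"wy":0,"wz":0},{"x":0,"y":-1,"z":0,"wx":0,"wy":0,"wz":0}]'
python3 -m inch '[{"x":0,"y":-0.7,"z":0,"wx":0,"wy":0,"wz":0}]'
python3 -m inch '[{"x":0,"y":-0.6,"z":0,"wx":0,"wy":0,"wz":0}]'
python3 -m inch '[{"x":0,"y":-0.6,"z":0,"wx":0,"wy":0,"wz":0}]'
python3 -m inch '[{"x":0,"y":-0.6,"z":0,"wx":0,"wy":0,"wz":0}]'
```

```text
time_s: 12.82
tool_pos: [0.5084, -0.0483, 0.0299]
orientation: [0.033, 0.999, -0.002, -0.0]
contact_force: [0.6, -2.9, -4.0]
grip_width: 0.0125
time_s: 13.2
tool_pos: [0.5081, -0.0534, 0.0299]
orientation: [0.033, 0.999, -0.001, -0.0]
contact_force: [-0.2, 1.2, -3.5]
grip_width: 0.0127
time_s: 13.32
tool_pos: [0.5081, -0.0541, 0.0299]
orientation: [0.033, 0.999, -0.001, -0.0]
contact_force: [0.0, 0.1, -4.2]
grip_width: 0.0129
time_s: 13.45
tool_pos: [0.508, -0.0547, 0.0299]
orientation: [0.033, 0.999, -0.001, -0.0]
contact_force: [0.6, -0.4, -3.1]
grip_width: 0.0129
time_s: 13.58
tool_pos: [0.5079, -0.0552, 0.0299]
orientation: [0.033, 0.999, -0.0, -0.0]
contact_force: [-0.2, 1.3, -3.5]
grip_width: 0.013
time_s: 13.7
tool_pos: [0.5079, -0.0554, 0.0299]
orientation: [0.033, 0.999, 0.0, -0.0]
contact_force: [0.4, 2.2, -2.6]
grip_width: 0.013
```

```bash
python3 -m inch '[{"x":-1,"y":2.5,"z":0,"wx":0,"wy":0,"wz":0},{"x":-1,"y":2.5,"z":0,"wx":0,"wy":0,"wz":0},{"x":-1,"y":0,"z":0,"wx":0,"wy":0,"wz":0}]'
python3 -m inch '[{"x":-0.8,"y":0,"z":0,"wx":0,"wy":0,"wz":0}]'
python3 -m inch '[{"x":-0.8,"y":0,"z":0,"wx":0,"wy":0,"wz":0}]'
python3 -m inch '[{"x":-0.7,"y":0,"z":0,"wx":0,"wy":0,"wz":0}]'
python3 -m inch '[{"x":-0.7,"y":0,"z":0,"wx":0,"wy":0,"wz":0}]'
```

```text
time_s: 14.08
tool_pos: [0.5114, -0.0505, 0.0299]
orientation: [0.033, 0.999, -0.0, -0.0]
contact_force: [0.4, 0.1, -4.7]
grip_width: 0.013
time_s: 14.2
tool_pos: [0.5116, -0.0505, 0.0298]
orientation: [0.033, 0.999, -0.0, -0.001]
contact_force: [-2.8, -0.2, -2.3]
grip_width: 0.013
time_s: 14.32
tool_pos: [0.5115, -0.0504, 0.0296]
orientation: [0.033, 0.999, -0.0, -0.002]
contact_force: [-2.6, 0.3, -1.6]
grip_width: 0.0125
time_s: 14.45
tool_pos: [0.5115, -0.0504, 0.0294]
orientation: [0.033, 0.999, -0.0, -0.002]
contact_force: [-3.1, -0.6, -2.2]
grip_width: 0.0127
time_s: 14.58
tool_pos: [0.5115, -0.0504, 0.0292]
orientation: [0.033, 0.999, -0.0, -0.003]
contact_force: [-3.7, 0.3, -1.6]
grip_width: 0.0129
```

```bash
python3 -m inch '[{"x":1.5,"y":0.8,"z":0,"wx":0,"wy":0,"wz":0},{"x":1.5,"y":0.8,"z":0,"wx":0,"wy":0,"wz":0}]'
python3 -c "
from h import *
togo([.5086,-.0489,.0285],-3.75)"
```

```text
time_s: 14.82
tool_pos: [0.5104, -0.0489, 0.0295]
orientation: [0.033, 0.999, -0.0, -0.001]
contact_force: [-0.2, -0.8, -3.9]
grip_width: 0.0127
pos [ 0.5104 -0.0489  0.0295] xyz [ 1.8 -0.2  1. ] w [-0.  -0.1 -0. ] F [-0.2 -0.8 -3.9] M [0.04 0.03 0.04] grip 0.0127
```

```bash
python3 -m inch '[{"x":1.8,"y":0,"z":0.5,"wx":0,"wy":-0.1,"wz":0},{"x":0,"y":0,"z":0.7,"wx":0,"wy":0,"wz":0}]'
python3 -m inch '[{"x":0,"y":0,"z":0.6,"wx":0,"wy":0,"wz":0}]'
python3 -c "
from h import *
togo([.5086,-.0489,.0285],-3.75)"
```

```text
time_s: 15.08
tool_pos: [0.5093, -0.0488, 0.0287]
orientation: [0.033, 0.999, -0.0, 0.001]
contact_force: [-4.6, 0.9, 5.1]
grip_width: 0.013
time_s: 15.2
tool_pos: [0.5093, -0.0488, 0.0287]
orientation: [0.033, 0.999, -0.0, 0.001]
contact_force: [-3.3, 0.6, 5.8]
grip_width: 0.013
pos [ 0.5093 -0.0488  0.0287] xyz [ 0.7 -0.2  0.2] w [-0.1  0.1 -0. ] F [-3.3  0.6  5.8] M [ 0.12  0.82 -0.03] grip 0.013
```

```bash
python3 -m inch '[{"x":0,"y":0,"z":0,"wx":0,"wy":0,"wz":0},{"x":0,"y":0,"z":0,"wx":0,"wy":0,"wz":0},{"x":0,"y":0,"z":0,"wx":0,"wy":0,"wz":0},{"x":0,"y":0,"z":-15,"wx":0,"wy":0,"wz":0},{"x":0,"y":0,"z":-40,"wx":0,"wy":0,"wz":0},{"x":0,"y":-10,"z":-40,"wx":0,"wy":0,"wz":0},{"x":0,"y":-50,"z":-20,"wx":0,"wy":0,"wz":0},{"x":0,"y":-20,"z":0,"wx":0,"wy":0,"wz":0}]' 0.4
python3 - <<'E'
from h import *
import pickle
togo([.5,-.2,.15],-3.75)
st=bot.get_state();im=bot.snapshot("wrist");c=cam("wrist",st);pickle.dump(c,open("c9.pkl","wb"));cv2.imwrite("pics/wrist9.png",im)
for th in("pin","pin_black","pin_yellow","rack","tongue"):
    for s in bot.silhouettes("wrist",th)[:4]: 
        ys,xs=np.nonzero(s["pixels"]); print(th,round(s["p"],2),np.round(s["uv"]),"box",xs.min(),xs.max(),ys.min(),ys.max())
hsv=cv2.cvtColor(im,cv2.COLOR_BGR2HSV); red=cv2.inRange(hsv,(0,120,60),(6,255,255))|cv2.inRange(hsv,(172,120,60),(180,255,255))
n,_,stt,ce=cv2.connectedComponentsWithStats(red)
for i in range(1,n):
    if stt[i,4]>60: print("red",stt[i],ce[i].round(1),onz(c,ce[i],.08).round(4))
E
```

```text
time_s: 16.2
tool_pos: [0.5065, -0.1298, 0.1529]
orientation: [0.031, 1.0, -0.002, 0.004]
contact_force: [-0.3, 0.3, 0.0]
grip_width: 0.0344
pos [ 0.5065 -0.1298  0.1529] xyz [  2.2 -70.4   3.1] w [-0.2  0.5  0.2] F [-0.3  0.3  0. ] M [-0.    0.02 -0.  ] grip 0.0344
pin 0.78 [180. 210.] box 157 205 189 231
pin_black 0.88 [124. 216.] box 94 150 194 237
pin_black 0.71 [581. 394.] box 537 619 361 432
pin_yellow 0.69 [239. 206.] box 221 262 186 227
rack 0.8 [205. 192.] box 90 292 158 240
tongue 0.6 [426. 219.] box 395 457 146 302
tongue 0.4 [181. 210.] box 157 205 189 232
red [156 198  40  35 945] [175.3 214.9] [ 0.4896 -0.2383  0.08  ]
```

```bash
cat > pinfit.py <<'E'
from h import *
from scipy.optimize import minimize
def cyl(r,z0,z1): a=np.linspace(0,2*np.pi,48,endpoint=False); return np.array([[r*np.cos(t),r*np.sin(t),z] for z in(z0,z1) for t in a])
def fit(c,mask,hulls,x0,rot=False):
    mu=cv2.resize(mask.astype(np.uint8),None,fx=4,fy=4,interpolation=1)
    sc=np.array([.01,.01,.1])[:len(x0)]
    def cost(v):
        p=v*sc; o=np.zeros_like(mu); R=Ro.from_euler('z',p[2] if len(p)>2 else 0).as_matrix()
        for h in hulls: cv2.fillConvexPoly(o,cv2.convexHull(((proj(c,h@R.T+[p[0],p[1],0])+.5)*4).round().astype(np.int32)),1)
        return (o^mu).sum()/mu.sum()
    v0=np.array(x0)/sc; s=np.vstack([v0]+[v0+np.eye(len(v0))[i]*.5 for i in range(len(v0))])
    r=minimize(cost,v0,method='Nelder-Mead',options=dict(initial_simplex=s)); return r.x*sc,r.fun
def redmask(im):
    hsv=cv2.cvtColor(im,cv2.COLOR_BGR2HSV); m=cv2.inRange(hsv,(0,110,40),(7,255,255))|cv2.inRange(hsv,(170,110,40),(180,255,255))
    n,l,s,_=cv2.connectedComponentsWithStats(m); return m>0,l,s
E
python3 - <<'E'
from pinfit import *
import pickle
c=pickle.load(open("c9.pkl","rb"));im=cv2.imread("pics/wrist9.png")
m,l,s=redmask(im); k=[i for i in range(1,len(s)) if 140<s[i,0]<220 and 170<s[i,1]<240 and s[i,4]>60]; print(s[k])
print("red",fit(c,np.isin(l,k),[cyl(.009,.060,.096)],[.487,-.238]))
q=bot.silhouettes("wrist","pin")[0]["pixels"]; print("pin net",fit(c,q,[cyl(.009,.060,.096),cyl(.014,.056,.060)],[.487,-.238]))
for n,y in(("pin_yellow",-.19),("pin_black",-.28)): print(n,fit(c,bot.silhouettes("wrist",n)[0]["pixels"],[cyl(.009,.060,.096),cyl(.014,.056,.060)],[.487,y]))
def box(x0,x1,y0,y1,z0,z1): return np.array([[x,y,z] for x in(x0,x1) for y in(y0,y1) for z in(z0,z1)])/1000
t=[t for t in bot.silhouettes("wrist","tongue") if t["uv"][0]>350][0]["pixels"]
tm=cv2.morphologyEx(t.astype(np.uint8),cv2.MORPH_CLOSE,np.ones((25,25)))
p,f=fit(c,tm,[box(-65,65,-18,18,50,60),box(-25,5,-7,7,60,94)],[.519,-.05,-.065]); print("tongue",p,f,np.rad2deg(p[2]))
E
```

```text
[[155 198  41  36 961]]
red (array([ 0.48918858, -0.2373406 ]), np.float64(0.11926425345290306))
pin net (array([ 0.48963065, -0.23688278]), np.float64(0.10082903876316379))
pin_yellow (array([ 0.48800118, -0.19174554]), np.float64(0.11342650991472829))
pin_black (array([ 0.49017827, -0.28220372]), np.float64(0.07036121896693728))
tongue [ 0.52065618 -0.05116527 -0.06198735] 0.026926602095667468 -3.551613264382979
```

```bash
python3 -m inch '[{"x":6,"y":-45,"z":0,"wx":0,"wy":0.5,"wz":0.2},{"x":8,"y":-45,"z":0,"wx":0,"wy":0,"wz":0},{"x":8,"y":-15,"z":20,"wx":0,"wy":0,"wz":0},{"x":0,"y":0,"z":15,"wx":0,"wy":0,"wz":0},{"x":0,"y":0,"z":0,"wx":0,"wy":0,"wz":0}]' 0.32
python3 - <<'E'
from pinfit import *
st=bot.get_state();im=bot.snapshot("wrist");c=cam("wrist",st);cv2.imwrite("pics/wrist10.png",im)
m,l,s=redmask(im); k=[i for i in range(1,len(s)) if s[i,4]>200 and 250<s[i,0]<390]; print(s[k])
q=[q for q in bot.silhouettes("wrist","pin") if abs(q["uv"][0]-325)<40]
P,f=fit(c,np.isin(l,k),[cyl(.009,.060,.096)],[.489,-.237]); print(P,f)
for a in q[:1]: print(a["p"],fit(c,a["pixels"],[cyl(.009,.060,.096),cyl(.014,.056,.060)],[.489,-.237]))
togo([P[0],P[1],.030],-3.75)
E
```

```text
time_s: 17.32
tool_pos: [0.4767, -0.2296, 0.1127]
orientation: [0.028, 1.0, 0.0, -0.003]
contact_force: [0.3, 0.6, 0.1]
grip_width: 0.0275
[[ 300  247   30   45 1096]]
[ 0.48913452 -0.23683463] 0.12851474900810764
0.9 (array([ 0.489, -0.237]), np.float64(0.06714057091815848))
pos [ 0.4776 -0.2299  0.114 ] xyz [-12.3  -6.3  84. ] w [-0.  -0.3  0.5] F [ 0.4 -1.2  0.5] M [0.02 0.02 0.07] grip 0.0273
```

```bash
python3 -m inch '[{"x":-10,"y":-5.5,"z":18,"wx":0,"wy":-0.3,"wz":0.5},{"x":-2,"y":0,"z":18,"wx":0,"wy":0,"wz":0},{"x":0,"y":0,"z":0,"wx":0,"wy":0,"wz":0}]' 0.3
python3 -c "
from h import *
togo([.489,-.2362,.030],-3.75)"
```

```text
time_s: 17.8
tool_pos: [0.4924, -0.2347, 0.0801]
orientation: [0.03, 1.0, -0.002, 0.002]
contact_force: [0.1, -0.1, -0.0]
grip_width: 0.0256
pos [ 0.4924 -0.2347  0.0801] xyz [ 3.5 -1.6 50.1] w [-0.2  0.3  0.3] F [ 0.1 -0.1 -0. ] M [ 0.03  0.   -0.02] grip 0.0256
```

```bash
python3 -m inch '[{"x":3.3,"y":-1.5,"z":8,"wx":-0.2,"wy":0.3,"wz":0.3},{"x":0,"y":0,"z":8,"wx":0,"wy":0,"wz":0},{"x":0,"y":0,"z":0,"wx":0,"wy":0,"wz":0}]'
python3 -c "
from h import *
togo([.489,-.2362,.030],-3.75)"
```

```text
time_s: 18.18
tool_pos: [0.4901, -0.2359, 0.0653]
orientation: [0.032, 0.999, -0.0, 0.001]
contact_force: [-1.2, -0.0, 1.1]
grip_width: 0.0259
pos [ 0.4901 -0.2359  0.0653] xyz [ 1.2 -0.3 35.3] w [-0.   0.1  0. ] F [-1.2 -0.   1.1] M [ 0.   -0.01 -0.02] grip 0.0259
```

```bash
python3 -m inch '[{"x":1,"y":-0.3,"z":9,"wx":0,"wy":0.1,"wz":0},{"x":0,"y":0,"z":9,"wx":0,"wy":0,"wz":0},{"x":0,"y":0,"z":8,"wx":0,"wy":0,"wz":0},{"x":0,"y":0,"z":6,"wx":0,"wy":0,"wz":0},{"x":0,"y":0,"z":0,"wx":0,"wy":0,"wz":0}]'
python3 -c "
from h import *
togo([.489,-.2362,.030],-3.75)"
```

```text
time_s: 18.8
tool_pos: [0.4888, -0.2362, 0.0309]
orientation: [0.033, 0.999, -0.0, -0.0]
contact_force: [-0.3, 0.9, -0.8]
grip_width: 0.0256
pos [ 0.4888 -0.2362  0.0309] xyz [-0.2  0.1  0.9] w [-0. -0.  0.] F [-0.3  0.9 -0.8] M [-0.03  0.02 -0.  ] grip 0.0256
```

```bash
python3 -m inch '[{"x":0,"y":0,"z":0,"wx":0,"wy":0,"wz":0},{"x":0,"y":0,"z":0,"wx":0,"wy":0,"wz":0},{"x":0,"y":0,"z":0,"wx":0,"wy":0,"wz":0},{"x":0,"y":0,"z":0,"wx":0,"wy":0,"wz":0}]' 0 50
python3 -c "
from h import *
togo([.489,-.2362,.1],-3.75)"
```

```text
time_s: 19.3
tool_pos: [0.4892, -0.2364, 0.0315]
orientation: [0.033, 0.999, -0.0, 0.0]
contact_force: [-0.6, 0.5, -1.8]
grip_width: 0.0165
pos [ 0.4892 -0.2364  0.0315] xyz [  0.2   0.2 -68.5] w [-0.1  0.   0. ] F [-0.6  0.5 -1.8] M [0.04 0.05 0.06] grip 0.0165
```

```bash
python3 -m inch '[{"x":0,"y":0,"z":-8,"wx":0,"wy":0,"wz":0},{"x":0,"y":0,"z":-20,"wx":0,"wy":0,"wz":0},{"x":0,"y":0,"z":-35,"wx":0,"wy":0,"wz":0},{"x":0,"y":0,"z":-35,"wx":0,"wy":0,"wz":0},{"x":0,"y":0,"z":-12,"wx":0,"wy":0,"wz":0},{"x":0,"y":0,"z":0,"wx":0,"wy":0,"wz":0}]'
python3 - <<'E'
from pinfit import *
togo([.565,-.0501,.13],-3.75)
st=bot.get_state();im=bot.snapshot("wrist");c=cam("wrist",st);cv2.imwrite("pics/wrist11.png",im)
for q in bot.silhouettes("wrist","pin")[:3]: ys,xs=np.nonzero(q["pixels"]);print(q["p"],q["uv"],xs.min(),xs.max(),ys.min(),ys.max())
p=np.array(st["tool_pos"]);R=Ro.from_quat(st["orientation"])
print("nose/collar expected px",proj(c,[R.apply([0,0,.0235])+p,R.apply([0,0,-.0245])+p]).round(1))
E
```

```text
time_s: 20.05
tool_pos: [0.489, -0.2363, 0.1458]
orientation: [0.033, 0.999, -0.001, 0.0]
contact_force: [-0.2, -0.2, -0.3]
grip_width: 0.0166
pos [ 0.489  -0.2363  0.1458] xyz [-63.7 190.8  15.6] w [-0.1  0.   0. ] F [-0.2 -0.2 -0.3] M [-0.02 -0.03 -0.04] grip 0.0166
0.95 [322.6, 311.1] 297 351 248 364
nose/collar expected px [[325.2 254.9]
 [325.5 293.4]]
```

```bash
python3 - <<'E'
from pinfit import *
st=bot.get_state();c=cam("wrist",st);p=np.array(st["tool_pos"]);R=Ro.from_quat(st["orientation"])
q=bot.silhouettes("wrist","pin")[0]["pixels"]
for y in range(246,312,6): xs=np.nonzero(q[y])[0]; print(y,(xs.min(),xs.max()) if len(xs) else None,end="; ")
zn=p[2]-.0235; x0=[p[0],p[1]]
for cut in(285,330):
    m=q.copy(); m[cut:]=0
    import pinfit
    hulls=[cyl(.006,zn+.001,zn+.048),cyl(.0055,zn,zn+.001),cyl(.014,zn+.048,zn+.052)]
    # cost with cut: restrict render too
    mu=cv2.resize(m.astype(np.uint8),None,fx=4,fy=4,interpolation=1)
    def cost(v):
        o=np.zeros_like(mu)
        for h in hulls: cv2.fillConvexPoly(o,cv2.convexHull(((proj(c,h+[v[0]*.01,v[1]*.01,0])+.5)*4).round().astype(np.int32)),1)
        o[cut*4:]=0; return (o^mu).sum()/mu.sum()
    v0=np.array(x0)*100; r=minimize(cost,v0,method='Nelder-Mead',options=dict(initial_simplex=v0+np.array([[0,0],[.3,0],[0,.3]])))
    print("\ncut",cut,"pin-tcp mm",((r.x*.01-x0)*1000).round(2),r.fun)
E
```

```text
246 None; 252 (np.int64(315), np.int64(332)); 258 (np.int64(314), np.int64(334)); 264 (np.int64(313), np.int64(334)); 270 (np.int64(311), np.int64(336)); 276 (np.int64(302), np.int64(344)); 282 (np.int64(298), np.int64(350)); 288 (np.int64(304), np.int64(343)); 294 (np.int64(305), np.int64(343)); 300 (np.int64(306), np.int64(342)); 306 (np.int64(305), np.int64(344)); 
cut 285 pin-tcp mm [ 0.33 -1.1 ] 0.03055025169241451

cut 330 pin-tcp mm [ 0.64 -1.1 ] 0.2936574642787871
```

```bash
python3 -m inch '[{"x":-10,"y":30,"z":0,"wx":0,"wy":0,"wz":0},{"x":-18,"y":50,"z":0,"wx":0,"wy":0,"wz":0},{"x":-18,"y":50,"z":0,"wx":0,"wy":0,"wz":0},{"x":-14,"y":40,"z":0,"wx":0,"wy":0,"wz":0},{"x":-4,"y":15,"z":0,"wx":0,"wy":0,"wz":0},{"x":0,"y":0,"z":0,"wx":0,"wy":0,"wz":0}]'
python3 -c "
from h import *
togo([.5648,-.0502,.09],-3.75)"
```

```text
time_s: 20.95
tool_pos: [0.5612, -0.0501, 0.1345]
orientation: [0.034, 0.999, 0.002, -0.008]
contact_force: [1.1, 0.9, -0.3]
grip_width: 0.0162
pos [ 0.5612 -0.0501  0.1345] xyz [-4.3 -0.1 44.4] w [ 0.2 -1.  -0.2] F [ 1.1  0.9 -0.3] M [-0.02  0.01  0.01] grip 0.0162
```

```bash
python3 -m inch '[{"x":-3.5,"y":0,"z":14,"wx":0.2,"wy":-1,"wz":-0.2},{"x":0,"y":0,"z":14,"wx":0,"wy":0,"wz":0},{"x":0,"y":0,"z":8,"wx":0,"wy":0,"wz":0},{"x":0,"y":0,"z":0,"wx":0,"wy":0,"wz":0},{"x":0,"y":0,"z":0,"wx":0,"wy":0,"wz":0}]'
python3 -c "
from h import *
togo([.5648,-.0502,.09],-3.75)"
```

```text
time_s: 21.58
tool_pos: [0.5624, -0.0548, 0.0957]
orientation: [0.035, 0.999, -0.0, -0.001]
contact_force: [-0.1, -1.1, -0.4]
grip_width: 0.0165
pos [ 0.5624 -0.0548  0.0957] xyz [-2.1  4.8  5.7] w [-0.1 -0.1 -0.3] F [-0.1 -1.1 -0.4] M [-0.02 -0.04 -0.03] grip 0.0165
```

```bash
python3 -m inch '[{"x":-2.1,"y":4.8,"z":4,"wx":-0.1,"wy":-0.1,"wz":-0.3},{"x":0,"y":0,"z":0,"wx":0,"wy":0,"wz":0}]'
python3 -c "
from h import *
togo([.5648,-.0502,.08],-3.75)"
```

```text
time_s: 21.82
tool_pos: [0.5656, -0.0501, 0.0922]
orientation: [0.033, 0.999, 0.0, 0.0]
contact_force: [0.1, -0.6, -1.3]
grip_width: 0.0168
pos [ 0.5656 -0.0501  0.0922] xyz [ 0.8 -0.2 12.2] w [0. 0. 0.] F [ 0.1 -0.6 -1.3] M [-0.02  0.07 -0.05] grip 0.0168
```

Nose is ~9 mm above the tongue; go into the tongue hole and feel for the floor (contact expected at TCP z ≈ 0.0735 if off the bore).

```bash
python3 -m inch '[{"x":0.8,"y":0,"z":5,"wx":0,"wy":0,"wz":0},{"x":0,"y":0,"z":4,"wx":0,"wy":0,"wz":0},{"x":0,"y":0,"z":0,"wx":0,"wy":0,"wz":0}]'
python3 -m inch '[{"x":0,"y":0,"z":2.5,"wx":0,"wy":0,"wz":0},{"x":0,"y":0,"z":2.5,"wx":0,"wy":0,"wz":0}]'
python3 -c "
from h import *
togo([.5648,-.0502,.0735],-3.75)"
```

```text
time_s: 22.2
tool_pos: [0.5649, -0.0497, 0.0828]
orientation: [0.032, 0.999, 0.0, 0.001]
contact_force: [-0.7, 0.6, -0.9]
grip_width: 0.0164
time_s: 22.45
tool_pos: [0.5651, -0.0498, 0.0777]
orientation: [0.032, 0.999, 0.0, 0.001]
contact_force: [-0.2, -0.4, -2.3]
grip_width: 0.0164
pos [ 0.5651 -0.0498  0.0777] xyz [ 0.3 -0.4  4.2] w [0.  0.1 0. ] F [-0.2 -0.4 -2.3] M [ 0.03 -0.   -0.03] grip 0.0164
```

```bash
python3 -m inch '[{"x":0.3,"y":-0.4,"z":2,"wx":0,"wy":0.1,"wz":0},{"x":0,"y":0,"z":1.5,"wx":0,"wy":0,"wz":0}]'
python3 -m inch '[{"x":0,"y":0,"z":1,"wx":0,"wy":0,"wz":0}]'
python3 -m inch '[{"x":0,"y":0,"z":1,"wx":0,"wy":0,"wz":0}]'
python3 -c "
from h import *
togo([.5648,-.0502,.0735],-3.75)"
```

```text
time_s: 22.7
tool_pos: [0.5647, -0.0502, 0.0739]
orientation: [0.032, 0.999, 0.0, -0.0]
contact_force: [0.1, 0.2, 0.1]
grip_width: 0.0167
time_s: 22.82
tool_pos: [0.5647, -0.0502, 0.0728]
orientation: [0.032, 0.999, 0.0, -0.0]
contact_force: [-0.3, -0.2, -1.1]
grip_width: 0.0165
time_s: 22.95
tool_pos: [0.5647, -0.0503, 0.0717]
orientation: [0.032, 0.999, 0.0, -0.0]
contact_force: [0.7, -0.1, -1.2]
grip_width: 0.0168
pos [ 0.5647 -0.0503  0.0717] xyz [-0.1  0.1 -1.8] w [ 0. -0.  0.] F [ 0.7 -0.1 -1.2] M [-0.02 -0.03  0.02] grip 0.0168
```

```bash
python3 -m inch '[{"x":0,"y":0,"z":1.5,"wx":0,"wy":0,"wz":0},{"x":0,"y":0,"z":1.5,"wx":0,"wy":0,"wz":0}]'
python3 -m inch '[{"x":0,"y":0,"z":2.5,"wx":0,"wy":0,"wz":0},{"x":0,"y":0,"z":2.5,"wx":0,"wy":0,"wz":0}]'
python3 -c "
from h import *
togo([.5648,-.0502,.0495],-3.75)"
```

```text
time_s: 23.2
tool_pos: [0.5648, -0.0503, 0.0686]
orientation: [0.032, 0.999, 0.0, -0.0]
contact_force: [0.7, -0.9, -1.3]
grip_width: 0.0165
time_s: 23.45
tool_pos: [0.5649, -0.0503, 0.0634]
orientation: [0.032, 0.999, 0.0, -0.0]
contact_force: [0.5, 0.6, -0.4]
grip_width: 0.0166
pos [ 0.5649 -0.0503  0.0634] xyz [ 0.1  0.1 13.9] w [ 0. -0.  0.] F [ 0.5  0.6 -0.4] M [-0.03  0.    0.03] grip 0.0166
```

In the bore on the first try; on down to the plug.

```bash
python3 -m inch '[{"x":0.1,"y":0.1,"z":2.5,"wx":0,"wy":0,"wz":0},{"x":0,"y":0,"z":2.5,"wx":0,"wy":0,"wz":0},{"x":0,"y":0,"z":2.5,"wx":0,"wy":0,"wz":0}]'
python3 -m inch '[{"x":0,"y":0,"z":2.5,"wx":0,"wy":0,"wz":0},{"x":0,"y":0,"z":2,"wx":0,"wy":0,"wz":0}]'
python3 -c "
from h import *
togo([.5648,-.0502,.0355],-3.75)"
```

```text
time_s: 23.82
tool_pos: [0.5647, -0.0501, 0.0552]
orientation: [0.032, 0.999, 0.0, -0.0]
contact_force: [0.6, -0.6, -1.2]
grip_width: 0.0166
time_s: 24.08
tool_pos: [0.5647, -0.0501, 0.0503]
orientation: [0.032, 0.999, 0.0, -0.0]
contact_force: [-1.4, -0.4, -0.8]
grip_width: 0.0165
pos [ 0.5647 -0.0501  0.0503] xyz [-0.1 -0.1 14.8] w [ 0. -0.  0.] F [-1.4 -0.4 -0.8] M [ 0.   -0.03 -0.04] grip 0.0165
```

```bash
python3 -m inch '[{"x":0,"y":0,"z":2,"wx":0,"wy":0,"wz":0},{"x":0,"y":0,"z":2,"wx":0,"wy":0,"wz":0}]'
python3 -m inch '[{"x":0,"y":0,"z":2,"wx":0,"wy":0,"wz":0}]'
python3 -m inch '[{"x":0,"y":0,"z":2,"wx":0,"wy":0,"wz":0}]'
python3 -m inch '[{"x":0,"y":0,"z":2,"wx":0,"wy":0,"wz":0}]'
python3 -c "
from h import *
togo([.5648,-.0502,.0355],-3.75)"
```

```text
time_s: 24.32
tool_pos: [0.5647, -0.0501, 0.0462]
orientation: [0.032, 0.999, 0.0, -0.0]
contact_force: [-0.5, 0.6, 5.2]
grip_width: 0.0167
time_s: 24.45
tool_pos: [0.5652, -0.0502, 0.045]
orientation: [0.032, 0.999, 0.0, 0.0]
contact_force: [-2.1, 0.7, 5.6]
grip_width: 0.0162
time_s: 24.58
tool_pos: [0.5654, -0.0502, 0.0438]
orientation: [0.032, 0.999, 0.0, 0.001]
contact_force: [-1.4, 0.6, 5.7]
grip_width: 0.0168
time_s: 24.7
tool_pos: [0.5654, -0.0502, 0.0427]
orientation: [0.032, 0.999, 0.0, 0.001]
contact_force: [-2.7, 1.5, 5.2]
grip_width: 0.0166
pos [ 0.5654 -0.0502  0.0427] xyz [ 0.6 -0.1  7.2] w [0.  0.1 0.1] F [-2.7  1.5  5.2] M [0.14 0.57 0.01] grip 0.0166
```

```bash
python3 -m inch '[{"x":0.5,"y":0,"z":2.3,"wx":0,"wy":0,"wz":0},{"x":0.3,"y":0,"z":2.3,"wx":0,"wy":0,"wz":0},{"x":0.2,"y":0,"z":2.3,"wx":0,"wy":0,"wz":0}]'
python3 -m inch '[{"x":0.2,"y":0,"z":2,"wx":0,"wy":0,"wz":0},{"x":0.2,"y":0,"z":2,"wx":0,"wy":0,"wz":0}]'
python3 -c "
from h import *
togo([.5648,-.0502,.0355],-3.75)"
```

```text
time_s: 25.08
tool_pos: [0.5652, -0.0502, 0.0386]
orientation: [0.032, 0.999, -0.0, 0.003]
contact_force: [-2.2, -0.1, 6.1]
grip_width: 0.0166
time_s: 25.32
tool_pos: [0.5652, -0.0502, 0.0365]
orientation: [0.032, 0.999, -0.0, 0.003]
contact_force: [-3.4, 0.7, 6.0]
grip_width: 0.0164
pos [ 0.5652 -0.0502  0.0365] xyz [ 0.4 -0.1  1. ] w [-0.   0.4  0.1] F [-3.4  0.7  6. ] M [ 0.1   0.56 -0.01] grip 0.0164
```

```bash
python3 -m inch '[{"x":0.3,"y":0,"z":2,"wx":0,"wy":0.4,"wz":0.1}]'
python3 -m inch '[{"x":0,"y":0,"z":2,"wx":0,"wy":0,"wz":0}]'
python3 -m inch '[{"x":0,"y":0,"z":2,"wx":0,"wy":0,"wz":0}]'
python3 -m inch '[{"x":0,"y":0,"z":2,"wx":0,"wy":0,"wz":0}]'
```

```text
time_s: 25.45
tool_pos: [0.5652, -0.0501, 0.0355]
orientation: [0.033, 0.999, -0.0, 0.0]
contact_force: [-1.2, 0.5, 6.1]
grip_width: 0.0164
time_s: 25.58
tool_pos: [0.5654, -0.0502, 0.0351]
orientation: [0.033, 0.999, -0.0, 0.001]
contact_force: [-5.7, 1.5, 16.7]
grip_width: 0.0164
time_s: 25.7
tool_pos: [0.5655, -0.0502, 0.0351]
orientation: [0.033, 0.999, -0.001, 0.001]
contact_force: [-5.2, 1.3, 16.7]
grip_width: 0.0165
time_s: 25.82
tool_pos: [0.5655, -0.0502, 0.0352]
orientation: [0.033, 0.999, -0.001, 0.002]
contact_force: [-5.2, 0.5, 13.8]
grip_width: 0.0163
```

```bash
python3 -m inch '[{"x":0.7,"y":0,"z":1.5,"wx":0,"wy":0.2,"wz":0}]'
python3 -m inch '[{"x":0.5,"y":0,"z":2.5,"wx":0,"wy":0,"wz":0}]'
python3 -m inch '[{"x":0,"y":0,"z":0,"wx":0,"wy":0,"wz":0}]'
python3 -m inch '[{"x":0,"y":0,"z":0,"wx":0,"wy":0,"wz":0},{"x":0,"y":0,"z":0,"wx":0,"wy":0,"wz":0},{"x":0,"y":0,"z":0,"wx":0,"wy":0,"wz":0}]' 0.4
python3 -m inch '[{"x":0,"y":0,"z":-10,"wx":0,"wy":0,"wz":0},{"x":0,"y":0,"z":-30,"wx":0,"wy":0,"wz":0},{"x":0,"y":0,"z":-45,"wx":0,"wy":0,"wz":0},{"x":40,"y":0,"z":-30,"wx":0,"wy":0,"wz":0},{"x":10,"y":0,"z":0,"wx":0,"wy":0,"wz":0}]'
python3 - <<'E'
from pinfit import *
st=bot.get_state();im=bot.snapshot("wrist");c=cam("wrist",st);cv2.imwrite("pics/wrist12.png",im)
m,l,s=redmask(im); k=[i for i in range(1,len(s)) if s[i,4]>100 and s[i,0]+s[i,2]/2>250 and s[i,0]<400]; print(s[k])
print(st["grip_width"],np.round(st["contact_force"],1),st["tool_pos"])
for q in bot.silhouettes("wrist","pin")[:4]:
    ys,xs=np.nonzero(q["pixels"]);print(round(q["p"],2),q["uv"],xs.min(),xs.max(),ys.min(),ys.max())
for h in(0,.005,.01): print("h",h,proj(c,[[.5648,-.0513,.064+h],[.5648,-.0513,.100+h]]).round(1).tolist(),fit(c,np.isin(l,k),[cyl(.009,.064+h,.100+h)],[.565,-.051]))
E
```

```text
time_s: 25.95
tool_pos: [0.5653, -0.0502, 0.0352]
orientation: [0.033, 0.999, -0.001, 0.001]
contact_force: [-0.7, -0.0, 5.0]
grip_width: 0.0167
time_s: 26.08
tool_pos: [0.5655, -0.0502, 0.0351]
orientation: [0.033, 0.999, -0.001, 0.002]
contact_force: [-6.0, 1.3, 19.5]
grip_width: 0.0165
time_s: 26.2
tool_pos: [0.5653, -0.0502, 0.0356]
orientation: [0.033, 0.999, -0.001, 0.002]
contact_force: [-1.3, -0.1, -1.6]
grip_width: 0.0164
time_s: 26.58
tool_pos: [0.5658, -0.0503, 0.0354]
orientation: [0.033, 0.999, -0.001, 0.003]
contact_force: [0.2, -0.3, 0.2]
grip_width: 0.0345
time_s: 27.2
tool_pos: [0.5152, -0.047, 0.155]
orientation: [0.033, 0.999, -0.001, 0.003]
contact_force: [0.3, 0.6, 0.8]
grip_width: 0.0341
[[312 271  24  40 796]]
0.034086734194581116 [0.3 0.6 0.8] [ 0.51517042 -0.04696488  0.15497526]
0.64 [322.5, 282.0] 308 340 262 311
h 0 [[323.9, 278.5], [323.8, 300.7]] (array([ 0.56506673, -0.05135697]), np.float64(0.1455324551658467))
h 0.005 [[323.9, 281.2], [323.8, 304.2]] (array([ 0.562799  , -0.05111398]), np.float64(0.19203301063323283))
h 0.01 [[323.9, 284.1], [323.7, 307.9]] (array([ 0.55962275, -0.05146177]), np.float64(0.24012061577527377))
```

```bash
python3 - <<'E'
from pinfit import *
for n in("side","scene"):
    im=bot.snapshot(n);c=cam(n);cv2.imwrite(f"pics/{n}_end.png",im);m,l,s=redmask(im)
    a=proj(c,[[.565,-.0503,.064],[.565,-.0503,.082],[.565,-.0503,.100]]); print(n,"expected",a.round(1).tolist())
    for i in range(1,len(s)):
        if s[i,4]>15 and abs(s[i,0]+s[i,2]/2-a[1,0])<15 and abs(s[i,1]+s[i,3]/2-a[1,1])<25: print("seen",s[i])
    for h in(-.005,0,.005): 
        q=proj(c,cyl(.009,.064+h,.100+h)+[.565,-.0503,0]); print(h,q.min(0).round(1),q.max(0).round(1))
E
```

```text
side expected [[318.6, 249.1], [318.5, 242.1], [318.4, 235.0]]
seen [316 233   8  17 105]
-0.005 [314.3 235. ] [322.6 253.1]
0 [314.3 233.1] [322.6 251.2]
0.005 [314.3 231.1] [322.6 249.2]
scene expected [[318.1, 232.3], [318.0, 227.5], [317.9, 222.6]]
seen [314 220   8  15 100]
-0.005 [313.9 220.9] [322.1 236.8]
0 [313.8 219.5] [322.  235.5]
0.005 [313.8 218.1] [322.  234.1]
```

Both fixed cameras show the handle at the height expected for a pin that is fully home. Handing in.

```bash
python3 -c "
from h import *
print(bot.get_state()['time_s'],bot.job_done())"
```

```text
the job is handed in; nothing more can be done
27.4 None
```

The tongue lies in the hitch's channel with the red pin pushed down through both holes until its collar sat on the tongue. I handed the job in at 27.4 s with the gripper open and clear.

**Tongue:** I took the one at scene pixel (458, 262), which is the farther to the robot's right of the two lookalikes. Light touches on both side walls and the end wall (about 4 N at most) fixed the channel's position. I then set the tongue down with its hole near the bore; it seated at the expected height.

**Pin:** It entered the bore on the first try and met the plug at about 6 N. It stopped at collar height: the tool read 0.0352 m against 0.0355 m expected. The highest reading while pressing was 19.5 N up, or about 20.5 N with the sideways part.

**Final checks:**
- After release, the fully-home height gave the best fit in the wrist picture.
- Both fixed cameras showed the handle's top edge within a pixel of where it should be, which is good to about 2–3 mm. The finer evidence that the collar is home is the hard stop.
- I did not re-measure the tongue or check the other objects after the pin went in. The arm registered no unexpected contact.

**What disagreed:**
- The fingertips were about 38 mm higher than the tool frame says. My first two grasps closed on air above the lug; I found this from the pictures and corrected for it.
- The wrist camera read about 1 mm low in y. I corrected for that from the wall touches.
- My last pictures were checked by numbers only, because I had used all 12 views.

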